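# Load the clock press with backplates

## Task

Flip the press's cam lever towards you to free the sliding carriage, draw the carriage out to its stop, and lower every brass clock backplate lying on the bench over the pair of locating pins that fits its holes, until it rests flush on the carriage. With all of them seated, push the carriage fully home and flip the lever back over to lock it. Leave the other things on the bench where they are.

Things in the scene. Friction and masses are not known exactly. Their poses are not given: they have to be found in the camera images.
- plate_a: Oblong brass clock backplate 110 x 64 mm (its x by y), 6 mm thick, flat on the bench; two 11 mm through holes on its x axis, +-42 mm from the middle; on top in the middle a steel block 30 (x) by 24 (y) by 24 mm high, gripped across the 24 mm. Origin: centre of the underside, z up; half a turn about z makes no difference. May be absent.
- plate_b: Square brass clock backplate 88 x 88 mm (its x by y), 6 mm thick, flat on the bench; two 11 mm through holes on its x axis, +-32 mm from the middle; on top in the middle a steel block 30 (x) by 24 (y) by 24 mm high, gripped across the 24 mm. Origin: centre of the underside, z up; half a turn about z makes no difference. May be absent.
- plate_c: Small brass clock backplate 80 x 56 mm (its x by y), 6 mm thick, flat on the bench; two 11 mm through holes on its x axis, +-26 mm from the middle; on top in the middle a steel block 30 (x) by 24 (y) by 24 mm high, gripped across the 24 mm. Origin: centre of the underside, z up; half a turn about z makes no difference. May be absent.
- seat_a (a point): Seat for plate_a on the carriage: point on the flat deck, 30 mm above the bench, midway between two steel pins (8 mm diameter, 18 mm high, top 6 mm tapered) at +-42 mm along its x axis. A flush plate has its origin here and its x axis along this one, either way round. Moves with the carriage; the seats a, b, c stand in a row along +y.
- seat_b (a point): Seat for plate_b on the carriage: point on the flat deck, 30 mm above the bench, midway between two steel pins (8 mm diameter, 18 mm high, top 6 mm tapered) at +-32 mm along its x axis. A flush plate has its origin here and its x axis along this one, either way round. Moves with the carriage; the seats a, b, c stand in a row along +y.
- seat_c (a point): Seat for plate_c on the carriage: point on the flat deck, 30 mm above the bench, midway between two steel pins (8 mm diameter, 18 mm high, top 6 mm tapered) at +-26 mm along its x axis. A flush plate has its origin here and its x axis along this one, either way round. Moves with the carriage; the seats a, b, c stand in a row along +y.
- carriage (a joint): Sliding aluminium carriage (deck 130 x 260 mm) of the bench press, m drawn out: 0 = fully home, partly under the press head; 0.16 = out at its stop, clear of the head. Slides out along the seats' -y. About 3 N of friction. Held while the lever is locked.
- carriage_grip (a point): Middle of the top edge of the carriage's upright black grip plate, at its -y end: 44 mm wide (x), 12 mm thick (y), its top 70 mm above the bench and 40 mm above the deck. Pinch it from above across the 12 mm, or push it. Axes as the seats'.
- cam_lever (a joint): Cam lever on the robot's side of the press, turning about the press's y at 30 mm above the bench: 0 = locked, leaning over the carriage; 1.1 = free, leaning to the robot. Stays where left (about 2 N at the grip). Its tongue drops before a tooth of the carriage when that is home; clear above about 0.7.
- lever_grip (a point): Middle of the black crossbar atop the cam lever: 66 mm long along the press's y, 16 mm thick, 70 mm from the pivot on a 10 mm thick arm. 91 mm above the bench when locked; moves about 73 mm towards the robot when freed. Push or hook it from above.
- screwdriver: Screwdriver 140 mm long, lying in front of the lever; a bystander, to be left alone. Origin: centre of its underside.
- pocket_watch: Steel pocket watch, 60 mm disc; a bystander, to be left alone. Origin: centre of its underside.
- bangle: Steel watch bangle, ring 68 mm across; a bystander, to be left alone. Origin: centre of its underside.
- jar: Glass jar, 48 mm across, 55 mm high; a bystander, to be left alone. Origin: centre of its underside.
- case_ring: Brass case ring, 48 mm across, 12 mm high; a bystander, to be left alone. Origin: centre of its underside.
- alarm_clock: White alarm clock, 75 mm wide, 72 mm high; a bystander, to be left alone. Origin: centre of its underside.
- press_head (a point): Middle of the underside of the press head, a fixed grey box 115 x 80 mm (x, y) and 75 mm high whose underside is 125 mm and top 200 mm above the bench; it overhangs the home end of the bed from a column on the far side (from 35 mm before this point, on the robot's side, to 130 mm behind it). To be avoided. Axes as the seats'.

How it is judged:
On the way, in this order (a step that is already met when the one before it is completed fails the run):
1. cam lever flipped to free (above 0.85 rad), carriage still home (value of joint cam_lever above 0.85 rad and value of joint carriage below 0.02 m), for 0.1 s.
2. carriage drawn out to its stop (above 0.15 m) (value of joint carriage above 0.15 m), for 0.2 s.
3. every plate flush on its own pins, with the carriage still drawn out (horizontal distance between plate_a and seat_a below 0.003 m and z of plate_a in the frame of seat_a between -0.003 and 0.0025 m and angle between the x axis of plate_a and the x axis of seat_a, either way round below 0.1 rad and angle between each of plate_a, plate_b, plate_c's own z axis and vertical below 0.04 rad and horizontal distance between plate_b and seat_b below 0.003 m and z of plate_b in the frame of seat_b between -0.003 and 0.0025 m and angle between the x axis of plate_b and the x axis of seat_b, either way round below 0.1 rad and horizontal distance between plate_c and seat_c below 0.003 m and z of plate_c in the frame of seat_c between -0.003 and 0.0025 m and angle between the x axis of plate_c and the x axis of seat_c, either way round below 0.1 rad and value of joint carriage above 0.12 m), for 0.2 s.
4. loaded carriage pushed fully home (within 5 mm), plates still seated (horizontal distance between plate_a and seat_a below 0.003 m and z of plate_a in the frame of seat_a between -0.003 and 0.0025 m and angle between the x axis of plate_a and the x axis of seat_a, either way round below 0.1 rad and angle between each of plate_a, plate_b, plate_c's own z axis and vertical below 0.04 rad and horizontal distance between plate_b and seat_b below 0.003 m and z of plate_b in the frame of seat_b between -0.003 and 0.0025 m and angle between the x axis of plate_b and the x axis of seat_b, either way round below 0.1 rad and horizontal distance between plate_c and seat_c below 0.003 m and z of plate_c in the frame of seat_c between -0.003 and 0.0025 m and angle between the x axis of plate_c and the x axis of seat_c, either way round below 0.1 rad and value of joint carriage below 0.005 m), for 0.2 s.
5. cam lever flipped back to locked (below 0.15 rad) (value of joint cam_lever below 0.15 rad), for 0.2 s.
At the end, for the whole second after the job is handed in: Every plate present rests flush on its own pair of pins (origin within 3 mm sideways and 2.5 mm in height of its seat, level, at rest), the carriage is home within 5 mm and the cam lever is locked (below 0.15 rad) (all of step 4 and linear speed of each of plate_a, plate_b, plate_c below 0.02 m/s and value of joint cam_lever below 0.15 rad); the robot touches nothing.
It fails at once if a bystander (screwdriver, watch, bangle, jar, case ring or clock) is moved more than 4 cm (distance of any of screwdriver, pocket_watch, bangle, jar, case_ring, alarm_clock from where it was at the start of the episode above 0.04 m).
Of plate_a, plate_b, plate_c only 2 to 3 are there at a start; the rules pass over those that are not, and their reading is None.
At some moment in a run one of plate_a, plate_b, plate_c may be knocked a few centimetres aside while the robot is not near it.
Once in a run the grip may slacken for a moment while it holds something.
It also fails if it takes over 210 s, if anything falls off the work surface, if the arm or the gripper's body presses on something with over 40 N, if the wrist force passes 120 N, or if a joint passes its speed limit or range.

## Robot

A 6-joint arm with a two-finger parallel gripper is mounted at the origin on the work surface. World frame = base frame: x ahead of the robot, y to its left, z up, the work surface at z = 0. Lengths are in m, angles in rad, forces in N, time in s.
With the tool pointing down it reaches from about 0.35 to 0.85 m from the base axis. Payload 8.1 kg.
Tool frame: the origin (TCP) lies midway between the tips of the shut fingers; the grasp point (between the pads) lies 19 mm behind it; z points along the fingers, x is the direction in which the jaws open and shut, and the axes are right-handed (so a half turn about z gives the same grasp; the last joint's range is limited). The gripper opens to 93 mm and grips with 3 to 60 N. Pads are 15 mm wide; open, the fingers measure 128 mm over their backs; the gripper's body (75 mm by 188 mm) begins 65 mm behind the grasp point.
Start: joints at [1.18, 0.13, 1.488, -0, 1.523, -0.085], TCP at [0.181, 0.572, 0.219] pointing down, gripper open.
Joint ranges: [-2.96, 2.96], [-0.89, 2.26], [0.02, 2.5], [-1.34, 4.48], [0, 2.73], [-2.66, 2.66]. Speed limits (rad/s): [2.39, 2.39, 2.79, 3.14, 3.14, 3.14].

## Interface

Orientations are given as a 3x3 rotation matrix whose columns are the frame's x, y, z axes.
In Python, from station import r gives the robot as it stands.
- The arm moves only by the shell command python3 -m creep 'ROWS'. ROWS is JSON, a list of rows, each an object with "slide": the shift along the tool's x, y, z in mm, a list of three; "turn": the turn about the tool's z in rad; "grip": the gripper command: -1 is shut, 1 is fully open, values between are in proportion. In form: [{"slide": [tx, ty, tz], "turn": turn, "grip": grip}, ...]. A call has exactly 8 rows; each row is the pose to reach, as a shift and turn from the pose commanded when the call began, along the tool's axes at that moment; what a row does not reach only later rows make up. A row lasts 1/12 s, in which the tool goes at most 41.7 mm and 7.16 degrees, less where a joint would pass 70% of its speed; a pose out of reach is approached as far as the arm can. A call with a gripper value outside its range is refused whole. The fingers move at their own pace and stop on an object; the grip force is fixed at half the most. Time passes only in rows, so rows that repeat a pose let the fingers close, or fill a call up. It gives the time, the measured TCP pose, the force and the opening at its end, in the units of the state.
- r.observe(): the state, without advancing time (a new reading comes with each control period).
- r.get_image(name): name is "scene" or "top" or "wrist"; returns a dict with "frame" (480x640x3 uint8, blue, green, red), "fx", "fy", "cx", "cy" (pixels), "k1" (the pictures are not rectified: a ray, as slopes to the right and down, at radius r is drawn at 1 + k1 r^2 times it, then the intrinsics apply), "R" (3x3) and "t" (3): a world point X has camera coordinates R X + t. Camera axes: x right, y down, z forward; pixel columns grow to the right and rows downward; lengths in m; the calibration is good to about 2 mm. A picture is of the moment at which its call begins. There is no depth.
- r.job_done(): hands the job in, once; it reports no verdict.
The state is a dict: "time": time; "qpos": joint angles; "qvel": joint speeds; "joint_efforts": joint torques, N m; "ee_pos": TCP position; "tool_rot": TCP orientation; "force": force on the tool from outside, world axes, zero at the start; "torque": the same for the moment, N m; "grip_width": finger opening in m.
Only numpy, scipy, OpenCV 4.12 (cv2) and the standard library are available. Lean on these libraries where they do the work, as an engineer would, in place of code of your own. Each camera call takes 0.05 s, during which the arm holds its last target.

## Working session

There is one attempt and no reset: what is moved stays moved. The work goes in short steps, Python scripts to look and compute and a shell command to move; the robot and the scene stay as the last step left them, time stands still between calls to the robot, and variables do not carry over. Pictures are saved under pics/ and viewed, and the job is handed in when it is done.

```bash
ls; mkdir -p pics; cat > h.py <<'E'
import numpy as np, cv2
from station import r
def snap(name, fn):
    im=r.get_image(name); cv2.imwrite('pics/'+fn+'.png',im['frame']); 
    import pickle; pickle.dump(im,open('pics/'+fn+'.pkl','wb')); return im
def load(fn):
    import pickle; return pickle.load(open('pics/'+fn+'.pkl','rb'))
def ray(im,u,v):
    K=np.array([[im['fx'],0,im['cx']],[0,im['fy'],im['cy']],[0,0,1.]])
    p=cv2.undistortPoints(np.array([[[u,v]]],float),K,np.array([im['k1'],0,0,0,0.]))[0,0]
    R=np.array(im['R']);t=np.array(im['t'])
    return -R.T@t, R.T@np.array([p[0],p[1],1.])
def onz(im,u,v,z):
    c,d=ray(im,u,v); return c+d*(z-c[2])/d[2]
def proj(im,X):
    R=np.array(im['R']);t=np.array(im['t']);c=R@np.array(X)+t
    x,y=c[0]/c[2],c[1]/c[2];s=1+im['k1']*(x*x+y*y)
    return im['fx']*x*s+im['cx'],im['fy']*y*s+im['cy']
def tri(obs):
    A=np.zeros((3,3));b=np.zeros(3)
    for im,u,v in obs:
        c,d=ray(im,u,v);d/=np.linalg.norm(d);P=np.eye(3)-np.outer(d,d);A+=P;b+=P@c
    X=np.linalg.solve(A,b)
    return X
E
python3 - <<'E'
from h import *
for n in ("scene","top","wrist"):
    im=snap(n,n+"0"); print(n,im['fx'],im['k1'],-np.array(im['R']).T@np.array(im['t']))
print(r.observe())
E
```

```text
pics
scene 482.2051900754504 0.03022912620959311 [ 1.39820259 -0.19617506  0.79310421]
top 445.62635150873626 -0.01070504880098558 [0.33871048 0.01712652 1.11802567]
wrist 382.03695009986535 -0.03781966474407155 [0.10975028 0.59398196 0.38397736]
{'time': 0.15, 'qpos': array([ 1.17958279e+00,  1.31016994e-01,  1.48903704e+00,  1.43568796e-05,
        1.52300040e+00, -8.53932894e-02]), 'qvel': array([ 0.00020536, -0.00045437, -0.00290356, -0.00168166,  0.00107535,
       -0.00055501]), 'joint_efforts': array([ 2.26890193e-04, -5.60477936e+01, -4.92333341e+01,  7.67109962e-02,
        3.06368235e-02, -4.16671719e-05]), 'ee_pos': array([0.18044454, 0.57175663, 0.21780657]), 'tool_rot': array([[ 3.01075710e-01,  9.53600069e-01, -5.70648850e-04],
       [ 9.53599129e-01, -3.01076219e-01, -1.34586926e-03],
       [-1.45522982e-03, -1.38961703e-04, -9.99998931e-01]]), 'force': array([-0.39909   ,  0.50189218, -0.26162792]), 'torque': array([0.07797244, 0.02316187, 0.02221411]), 'grip_width': 0.0928511661549559}
```

View pics/top0.png

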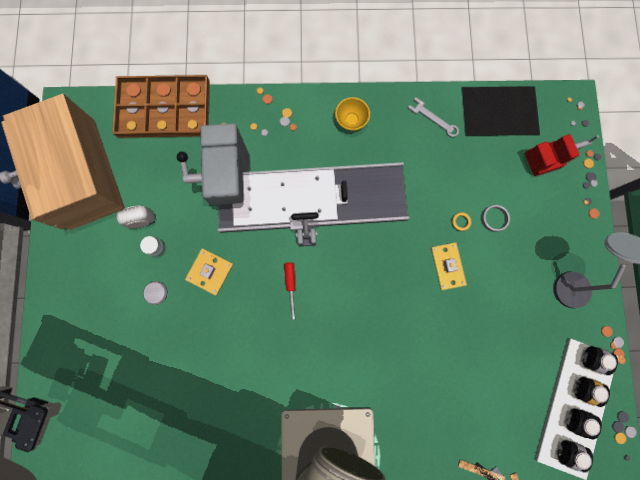

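View pics/scene0.png

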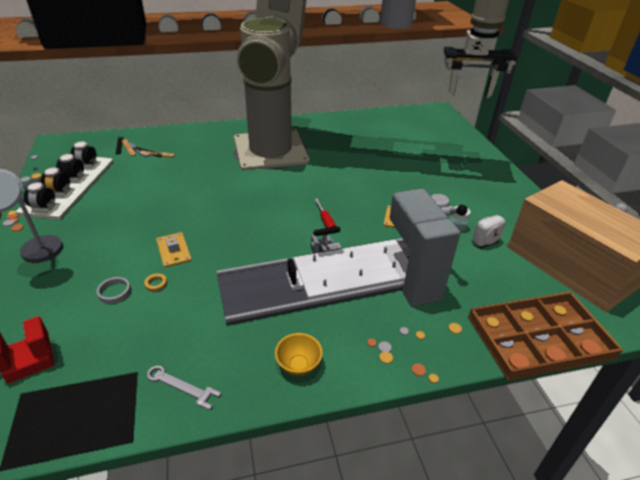

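View pics/wrist0.png

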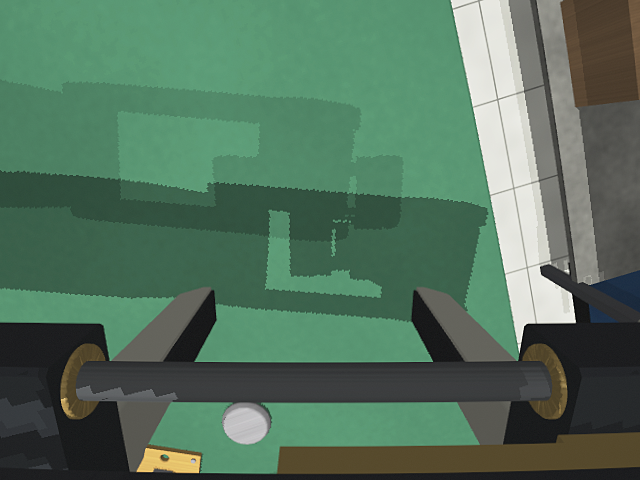

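Top view: two plates, a square one near (209,271) and an oblong one near (449,266). The lever bar is near (304,216), the carriage grip near (344,191) and the head near (222,164). Enlarging to measure.

```bash
python3 - <<'E'
from h import *
a=load('top0')['frame']; b=load('scene0')['frame']
cv2.imwrite('pics/z1.png',cv2.resize(a[115:315,175:475],None,fx=2.6,fy=2.6,interpolation=cv2.INTER_CUBIC))
cv2.imwrite('pics/z2.png',cv2.resize(b[185:325,140:480],None,fx=2.3,fy=2.3,interpolation=cv2.INTER_CUBIC))
E
```

```text
(no output)
```

View pics/z1.png

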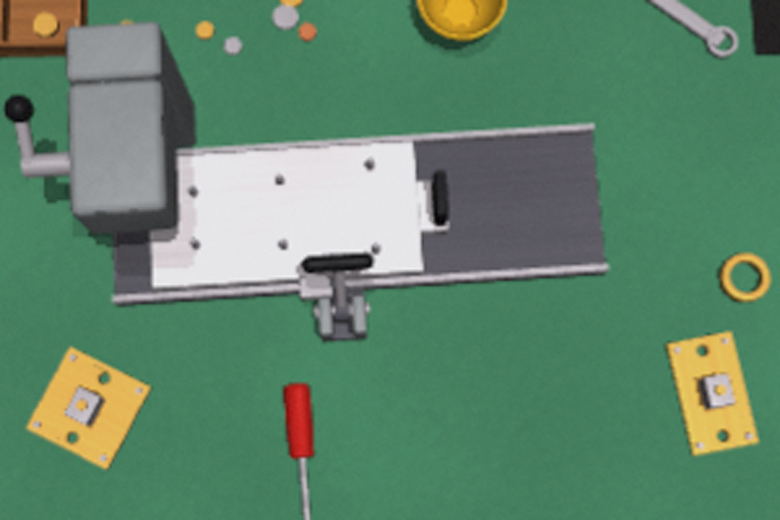

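View pics/z2.png

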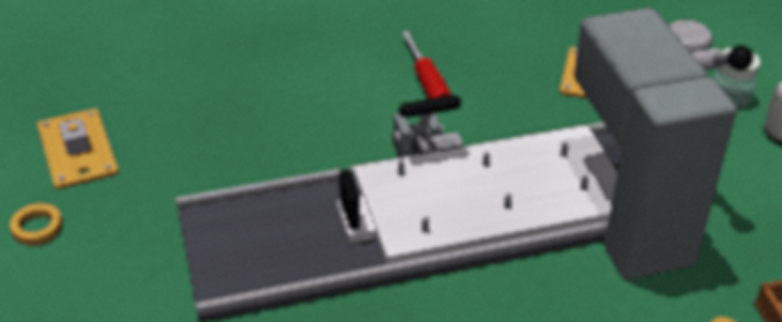

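```bash
python3 - <<'E'
from h import *
T=load('top0');S=load('scene0')
f=lambda u,v:(u/2.6+175,v/2.6+115); g=lambda u,v:(u/2.3+140,v/2.3+185)
hsv=cv2.cvtColor(T['frame'],cv2.COLOR_BGR2HSV)
m=cv2.inRange(hsv,(15,90,120),(32,255,255))
cs,_=cv2.findContours(m,cv2.RETR_EXTERNAL,cv2.CHAIN_APPROX_NONE)
for c in cs:
    if cv2.contourArea(c)>150:
        rc=cv2.minAreaRect(c); print('brass',rc)
        if 200<rc[0][1]<300:
            P=cv2.boxPoints(rc); W=np.array([onz(T,u,v,0.006)[:2] for u,v in P]); 
            print(W.mean(0),np.linalg.norm(W[0]-W[1]),np.linalg.norm(W[1]-W[2]),np.degrees(np.arctan2(*(W[1]-W[0])[::-1])))
for n,h1,h2 in (('L',(104,378),(72,437)),('R',(703,350),(723,436))):
    A=onz(T,*f(*h1),.006)[:2];B=onz(T,*f(*h2),.006)[:2]
    print(n,A,B,(A+B)/2,np.linalg.norm(A-B),np.degrees(np.arctan2(*(A-B)[::-1])))
# pins base/top: a far, a near etc
pt=[(370,164),(376,248),(280,180),(283,244),(193,191),(196,244)]
ps=[(425,217),(402,163),(507,195),(486,153),(584,177),(565,143)]
for a,b in zip(pt,ps):
    X=tri([(T,*f(*a)),(S,*g(*b))]); print('pin top',X.round(4),proj(T,X),f(*a))
X=tri([(T,*f(337,262)),(S,*g(430,104))]); print('lever',X.round(4), [onz(T,*f(*p),.091).round(3) for p in((303,265),(372,261))])
X=tri([(T,*f(440,197)),(S,*g(347,197))]); print('grip',X.round(4),[onz(T,*f(*p),.070).round(3) for p in((438,172),(441,224))])
print('sd',onz(T,*f(298,384),.01),onz(T,*f(308,520),.01))
E
```

```text
brass ((208.7197723388672, 271.35321044921875), (35.34889602661133, 36.40345764160156), 27.645973205566406)
[0.44154895 0.28838428] 0.08977565851342016 0.0901878257522492 -26.47643012083312
brass ((448.47064208984375, 265.88238525390625), (45.11162567138672, 25.70877456665039), 75.96376037597656)
[ 0.44465284 -0.31194616] 0.06599885904679047 0.11266298504158867 -77.02406437769154
brass ((461.0, 221.0), (18.0, 18.0), 90.0)
[ 0.5585204  -0.35154434] 0.04630885381492353 0.046948199335662466 -90.95283105117616
brass ((352.2500305175781, 113.2500228881836), (33.23401641845703, 32.526912689208984), 45.0)
brass ((47.30000305175781, 155.89999389648438), (108.7823486328125, 70.20255279541016), 71.56504821777344)
L [0.46850936 0.27325507] [0.41233551 0.30271237] [0.44042243 0.28798372] 0.06342897475958702 -27.67229799456744
R [ 0.48551369 -0.30681349] [ 0.40196916 -0.32078818] [ 0.44374142 -0.31380084] 0.08470525477307465 9.496085437197083
pin top [0.6669 0.0134 0.0419] (np.float64(317.2965141685131), np.float64(178.0745171330763)) (317.30769230769226, 178.07692307692307)
pin top [0.5847 0.009
[... 211 characters left out ...]
6923076923077, 184.23076923076923)
pin top [0.5896 0.0975 0.0415] (np.float64(283.8416432555106), np.float64(208.84504515022374)) (283.8461538461538, 208.84615384615384)
pin top [0.6435 0.1839 0.0402] (np.float64(249.15431761141468), np.float64(188.43858157840802)) (249.23076923076923, 188.46153846153845)
pin top [0.5914 0.1814 0.0414] (np.float64(249.93298852230973), np.float64(208.71704877075587)) (250.3846153846154, 208.84615384615384)
lever [0.5602 0.0445 0.0917] [array([0.558, 0.076, 0.091]), array([0.561, 0.013, 0.091])]
grip [ 0.631  -0.0541  0.0483] [array([ 0.65, -0.05,  0.07]), array([ 0.599, -0.051,  0.07 ])]
sd [0.45897318 0.08616411 0.01      ] [0.3300981  0.07767828 0.01      ]
```

```bash
cat >> h.py <<'E'
def plan(p,ang=None):
    """ang: wanted tool x-axis direction in world, deg (mod 180)"""
    o=r.observe(); R=np.array(o['tool_rot']); d=np.array(p)-o['ee_pos']
    a=np.degrees(np.arctan2(R[1,0],R[0,0])); t=0
    if ang is not None:
        t=(a-ang+90)%180-90
        print('q6 after ~',o['qpos'][5]+np.radians(t)-o['qpos'][0]+np.arctan2(p[1],p[0]), 'other way: add +-3.14')
    print('t',o['time'],'pos',o['ee_pos'].round(4),'ang',a.round(2),'F',o['force'].round(1),'w',round(o['grip_width'],4))
    print('slide',(R.T@d*1000).round(1),'turn',round(np.radians(t),3),'dist',np.linalg.norm(d).round(3))
E
python3 - <<'E'
from h import *
T=load('top0');f=lambda u,v:(u/2.6+175,v/2.6+115)
for p in((75,215),(163,215),(70,28),(158,25)): print(onz(T,*f(*p),.2).round(3))
for p in((175,228),(193,130)): print(onz(T,*f(*p),.125).round(3))
plan((.40,.12,.2),92.7)
E
```

```text
[0.58  0.255 0.2  ]
[0.578 0.183 0.2  ]
[0.741 0.263 0.2  ]
[0.742 0.189 0.2  ]
[0.586 0.186 0.125]
[0.676 0.171 0.125]
q6 after ~ -1.326464017430536 other way: add +-3.14
t 0.15 pos [0.1804 0.5718 0.2178] ang 72.48 F [-0.4  0.5 -0.3] w 0.0929
slide [-364.7  345.4   18.3] turn -0.353 dist 0.503
```

```bash
python3 -m creep '[{"slide":[-30,30,0],"turn":-0.1,"grip":-1},{"slide":[-60,57,0],"turn":-0.2,"grip":-1},{"slide":[-90,85,0],"turn":-0.3,"grip":-1},{"slide":[-120,114,0],"turn":-0.353,"grip":-1},{"slide":[-150,142,0],"turn":-0.353,"grip":-1},{"slide":[-180,170,0],"turn":-0.353,"grip":-1},{"slide":[-210,199,0],"turn":-0.353,"grip":-1},{"slide":[-240,227,0],"turn":-0.353,"grip":-1}]'
python3 -c "
from h import *
plan((.585,.032,.2),92.7)"
```

```text
time: 0.82
ee_pos: [0.3251, 0.2731, 0.2185]
tool_rot: [[-0.048, 0.999, 0.0], [0.999, 0.048, 0.0], [0.0, 0.0, -1.0]]
force: [1.2, -0.4, 1.1]
grip_width: 0.0438
q6 after ~ -1.5632728407627239 other way: add +-3.14
t 0.8167 pos [0.3251 0.2731 0.2185] ang 92.74 F [ 1.2 -0.4  1.1] w 0.0438
slide [-253.3  248.1   18.5] turn 0.001 dist 0.355
```

```bash
python3 -m creep '[{"slide":[-30,28,0],"turn":0,"grip":-1},{"slide":[-60,56,0],"turn":0,"grip":-1},{"slide":[-90,84,0],"turn":0,"grip":-1},{"slide":[-120,114,0],"turn":0,"grip":-1},{"slide":[-150,144,0],"turn":0,"grip":-1},{"slide":[-180,174,0],"turn":0,"grip":-1},{"slide":[-210,206,0],"turn":0,"grip":-1},{"slide":[-235,232,0],"turn":0,"grip":-1}]'
python3 -c "
from h import *
plan((.588,.032,.078),92.7)"
```

```text
time: 1.48
ee_pos: [0.5689, 0.0492, 0.2183]
tool_rot: [[-0.047, 0.999, -0.0], [0.999, 0.047, 0.0], [0.0, -0.0, -1.0]]
force: [0.4, 0.9, -0.1]
grip_width: 0.0002
q6 after ~ -1.5635560539347984 other way: add +-3.14
t 1.4833 pos [0.5689 0.0492 0.2183] ang 92.67 F [ 0.4  0.9 -0.1] w 0.0002
slide [-18.1  18.3 140.3] turn -0.0 dist 0.143
```

Shift first, then descend behind the bar.

```bash
python3 -m creep '[{"slide":[-18,19,10],"turn":0,"grip":-1},{"slide":[-18,19,30],"turn":0,"grip":-1},{"slide":[-18,19,55],"turn":0,"grip":-1},{"slide":[-18,19,80],"turn":0,"grip":-1},{"slide":[-18,19,105],"turn":0,"grip":-1},{"slide":[-18,19,125],"turn":0,"grip":-1},{"slide":[-18,19,140],"turn":0,"grip":-1},{"slide":[-18,19,140],"turn":0,"grip":-1}]'
python3 -c "
from h import *
snap('top','top1')
cv2.imwrite('pics/z3.png',cv2.resize(load('top1')['frame'][115:315,175:475],None,fx=2.6,fy=2.6))
plan((.497,.03,.084),92.7)"
```

```text
time: 2.15
ee_pos: [0.5842, 0.0341, 0.0739]
tool_rot: [[-0.047, 0.999, -0.007], [0.999, 0.047, 0.0], [0.001, -0.007, -1.0]]
force: [-0.1, -0.1, -0.8]
grip_width: 0.0004
q6 after ~ -1.5576296063644584 other way: add +-3.14
t 2.2 pos [0.5854 0.0341 0.0763] ang 92.7 F [-0.3  0.5  0.5] w 0.0002
slide [  0.  -88.6  -7.3] turn 0.0 dist 0.089
```

View pics/z3.png

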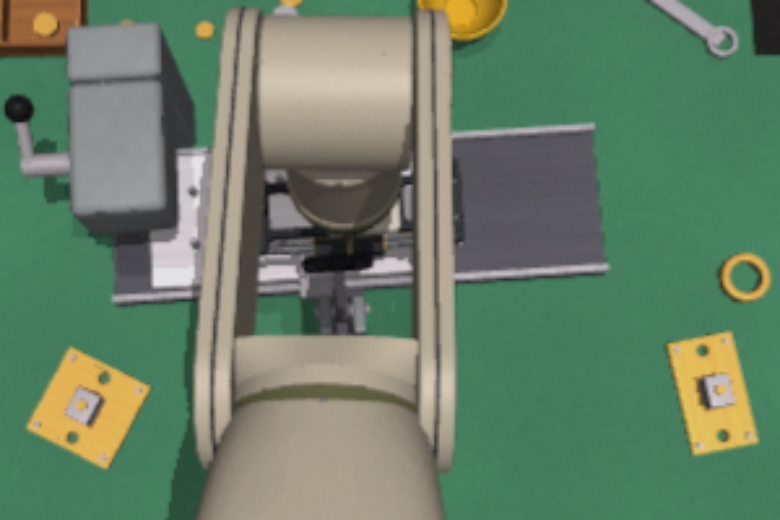

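```bash
python3 -m creep '[{"slide":[0,-12,-2],"turn":0,"grip":-1},{"slide":[0,-24,-4],"turn":0,"grip":-1},{"slide":[0,-36,-6],"turn":0,"grip":-1},{"slide":[0,-48,-6],"turn":0,"grip":-1},{"slide":[0,-60,-6],"turn":0,"grip":-1},{"slide":[0,-72,-6],"turn":0,"grip":-1},{"slide":[0,-80,-6],"turn":0,"grip":-1},{"slide":[0,-80,-6],"turn":0,"grip":-1}]'
python3 -c "
from h import *
plan((.56,.03,.18),92.7)"
```

```text
time: 2.87
ee_pos: [0.5074, 0.0303, 0.0859]
tool_rot: [[-0.047, 0.999, 0.001], [0.999, 0.047, -0.0], [-0.0, 0.001, -1.0]]
force: [0.0, -0.2, 0.4]
grip_width: 0.0003
q6 after ~ -1.5643794434137772 other way: add +-3.14
t 2.8667 pos [0.5074 0.0303 0.0859] ang 92.71 F [ 0.  -0.2  0.4] w 0.0003
slide [ -2.8  52.7 -94. ] turn 0.0 dist 0.108
```

```bash
python3 -m creep '[{"slide":[0,18,-5],"turn":0,"grip":-1},{"slide":[0,22,-30],"turn":0,"grip":-0.5},{"slide":[-20,40,-60],"turn":0,"grip":0},{"slide":[-45,65,-85],"turn":0,"grip":0},{"slide":[-75,95,-90],"turn":0,"grip":0},{"slide":[-87,116,-90],"turn":0,"grip":0},{"slide":[-87,116,-90],"turn":0,"grip":0},{"slide":[-87,116,-90],"turn":0,"grip":0}]'
python3 -c "
from h import *
snap('top','top2');snap('scene','scene2');snap('wrist','wrist2')
a=cv2.resize(load('top2')['frame'][115:315,175:475],(600,400));b=cv2.resize(load('wrist2')['frame'],(267,200));c=cv2.resize(load('scene2')['frame'][150:350,200:460],(260,200))
d=np.zeros((600,600,3),np.uint8);d[:400]=a;d[400:,:267]=b;d[400:,300:560]=c
cv2.imwrite('pics/m2.png',d)
plan((.627,-.0505,.06),92.7)"
```

```text
time: 3.53
ee_pos: [0.6284, -0.052, 0.1745]
tool_rot: [[-0.046, 0.999, -0.001], [0.999, 0.046, 0.0], [0.0, -0.001, -1.0]]
force: [-0.9, -0.3, -0.4]
grip_width: 0.0426
q6 after ~ -1.698308707581744 other way: add +-3.14
t 3.6833 pos [ 0.6269 -0.0504  0.1745] ang 92.74 F [-0.4  0.6 -1.1] w 0.0462
slide [ -0.2   0.2 114.5] turn 0.001 dist 0.115
```

View pics/m2.png

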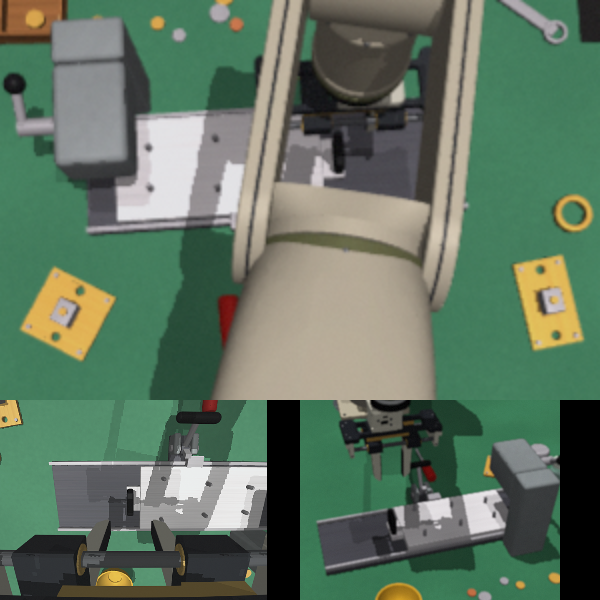

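```bash
python3 - <<'E'
from h import *
W=load('wrist2')
for p in((425,41),(475,41),(527,41)): print(onz(W,*p,.088).round(4))
E
```

```text
[0.4909 0.0102 0.088 ]
[0.489  0.0407 0.088 ]
[0.4869 0.0729 0.088 ]
```

View pics/wrist2.png

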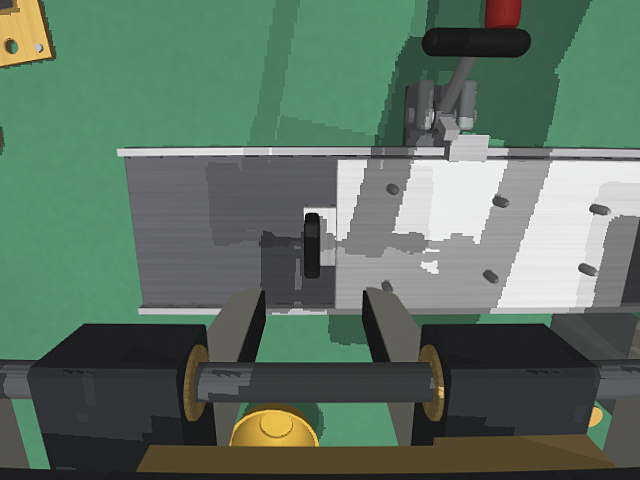

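The wrist view shows the lever bar at (475,41), which puts it at x = 0.489, so it is free. The grip plate is at (312,245).

```bash
python3 - <<'E'
from h import *
W=load('wrist2');T=load('top0');f=lambda u,v:(u/2.6+175,v/2.6+115)
print(onz(W,313,213,.07),onz(W,312,276,.07))
for a,b in (((370,164),(387,287)),((376,248),(392,188)),((280,180),(490,276)),((283,244),(500,200)),((440,172),(312,276)),((440,224),(313,213))):
    print(tri([(T,*f(*a)),(W,*b)]).round(4))
plan((.627,-.0505,.06),92.7)
E
```

```text
[ 0.60302842 -0.0522925   0.07      ] [ 0.65097099 -0.050771    0.07      ]
[0.6678 0.0132 0.041 ]
[0.5855 0.0093 0.0373]
[0.6545 0.1003 0.0384]
[0.5908 0.0979 0.0371]
[ 0.6446 -0.0509  0.0872]
[ 0.6092 -0.0525  0.0332]
q6 after ~ -1.698308707581744 other way: add +-3.14
t 3.6833 pos [ 0.6269 -0.0504  0.1745] ang 92.74 F [-0.4  0.6 -1.1] w 0.0462
slide [ -0.2   0.2 114.5] turn 0.001 dist 0.115
```

```bash
python3 -m creep '[{"slide":[-1,0,25],"turn":0,"grip":0},{"slide":[-1,0,55],"turn":0,"grip":0},{"slide":[-1,0,85],"turn":0,"grip":0},{"slide":[-1,0,110],"turn":0,"grip":0},{"slide":[-1,0,126],"turn":0,"grip":0},{"slide":[-1,0,128],"turn":0,"grip":-1},{"slide":[-1,0,128],"turn":0,"grip":-1},{"slide":[-1,0,128],"turn":0,"grip":-1}]'

```

```text
time: 4.35
ee_pos: [0.6282, -0.0517, 0.0483]
tool_rot: [[-0.048, 0.999, 0.002], [0.999, 0.048, -0.0], [-0.0, 0.002, -1.0]]
force: [-0.3, -0.1, 0.5]
grip_width: 0.031
```

Still closing; then pull 160 mm along −tool x.

```bash
python3 -m creep '[{"slide":[0,0,0],"turn":0,"grip":-1},{"slide":[0,0,0],"turn":0,"grip":-1},{"slide":[0,0,0],"turn":0,"grip":-1},{"slide":[0,0,0],"turn":0,"grip":-1},{"slide":[0,0,0],"turn":0,"grip":-1},{"slide":[-10,0,0],"turn":0,"grip":-1},{"slide":[-25,0,0],"turn":0,"grip":-1},{"slide":[-45,0,0],"turn":0,"grip":-1}]'
python3 -m creep '[{"slide":[-20,0,0],"turn":0,"grip":-1},{"slide":[-45,0,0],"turn":0,"grip":-1},{"slide":[-65,0,0],"turn":0,"grip":-1},{"slide":[-85,0,0],"turn":0,"grip":-1},{"slide":[-100,0,0],"turn":0,"grip":-1},{"slide":[-112,0,0],"turn":0,"grip":-1},{"slide":[-116,0,0],"turn":0,"grip":-1},{"slide":[-117,0,0],"turn":0,"grip":-1}]'
```

```text
time: 5.02
ee_pos: [0.6308, -0.0954, 0.0484]
tool_rot: [[-0.049, 0.999, 0.002], [0.999, 0.049, 0.002], [0.001, 0.002, -1.0]]
force: [-0.1, 4.2, 5.7]
grip_width: 0.0117
time: 5.68
ee_pos: [0.6364, -0.2118, 0.0483]
tool_rot: [[-0.047, 0.999, 0.002], [0.999, 0.047, 0.004], [0.004, 0.002, -1.0]]
force: [-1.0, 16.7, 12.6]
grip_width: 0.0116
```

```bash
python3 -m creep '[{"slide":[2,0,0],"turn":0,"grip":-1},{"slide":[2,0,0],"turn":0,"grip":0},{"slide":[2,0,0],"turn":0,"grip":0},{"slide":[2,0,0],"turn":0,"grip":0},{"slide":[2,0,-30],"turn":0,"grip":0},{"slide":[2,0,-65],"turn":0,"grip":0},{"slide":[2,0,-100],"turn":0,"grip":0},{"slide":[2,0,-130],"turn":0,"grip":0}]'
python3 -c "
from h import *
snap('top','top3');snap('wrist','wrist3')
plan((.444,-.313,.2),102)"
```

```text
time: 6.35
ee_pos: [0.635, -0.2121, 0.1785]
tool_rot: [[-0.047, 0.999, 0.0], [0.999, 0.047, -0.0], [-0.0, 0.0, -1.0]]
force: [0.3, 0.2, 1.2]
grip_width: 0.0462
q6 after ~ -2.3942933380254363 other way: add +-3.14
t 6.45 pos [ 0.6384 -0.2135  0.1844] ang 92.69 F [ 1.  -0.7  2. ] w 0.0466
slide [ -90.3 -198.7  -17.1] turn -0.162 dist 0.219
```

View pics/wrist3.png

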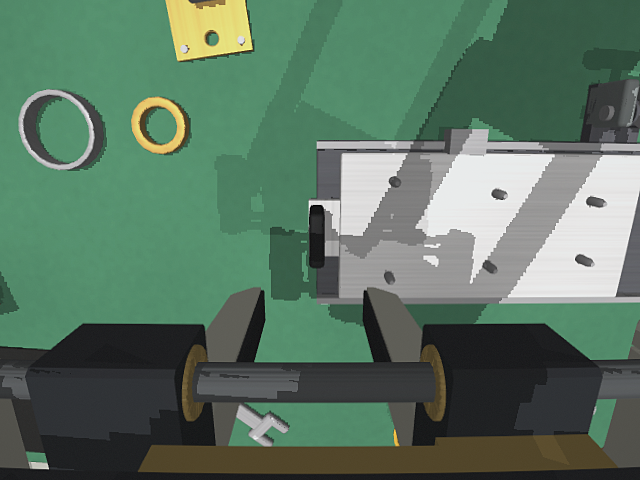

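View pics/top3.png

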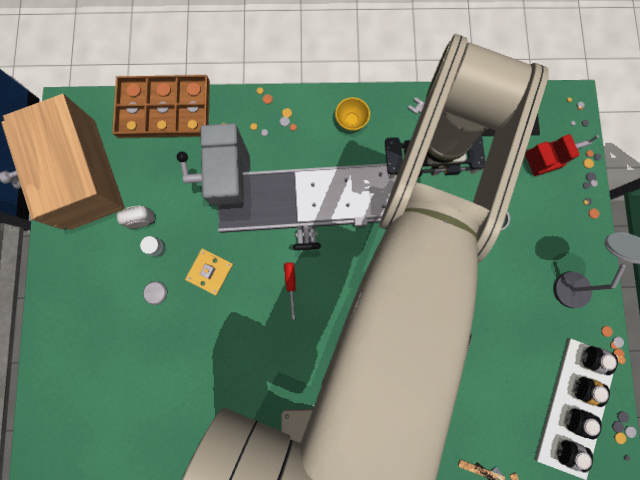

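The carriage is drawn out; seat a's pins are at (395,182) and (389,277). Moving over plate_a.

```bash
python3 -m creep '[{"slide":[-10,-25,-5],"turn":-0.05,"grip":1},{"slide":[-25,-55,-15],"turn":-0.1,"grip":1},{"slide":[-40,-85,-15],"turn":-0.16,"grip":1},{"slide":[-55,-120,-15],"turn":-0.16,"grip":1},{"slide":[-70,-150,-15],"turn":-0.16,"grip":1},{"slide":[-82,-180,-15],"turn":-0.16,"grip":1},{"slide":[-90,-198,-15],"turn":-0.16,"grip":1},{"slide":[-90,-198,-15],"turn":-0.16,"grip":1}]'
python3 -c "
from h import *
snap('wrist','wrist4')
plan((.444,-.313,.2),102)"
```

```text
time: 7.12
ee_pos: [0.4382, -0.3128, 0.1908]
tool_rot: [[-0.202, 0.979, -0.002], [0.979, 0.202, 0.0], [0.0, -0.002, -1.0]]
force: [-0.7, 0.2, 0.5]
grip_width: 0.0917
q6 after ~ -2.3942556581858194 other way: add +-3.14
t 7.1667 pos [ 0.4399 -0.312   0.191 ] ang 101.7 F [-0.3  1.   0. ] w 0.0922
slide [-1.8  3.8 -9. ] turn -0.005 dist 0.01
```

View pics/wrist4.png

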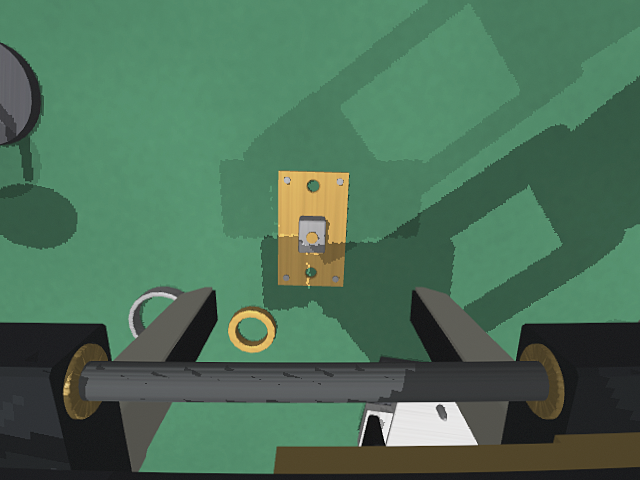

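```bash
cat >> h.py <<'E'
def holes(im,h1,h2,z=.006,tag=''):
    A=onz(im,*h1,z);B=onz(im,*h2,z)
    print(tag,'mid',((A+B)/2).round(4),'sep',np.linalg.norm(A-B).round(4),'ang',np.degrees(np.arctan2(*(A-B)[1::-1])).round(2))
def plate(im,lo=(15,70,60),hi=(32,255,255),near=None):
    hsv=cv2.cvtColor(im['frame'],cv2.COLOR_BGR2HSV)
    m=cv2.inRange(hsv,lo,hi);m=cv2.morphologyEx(m,cv2.MORPH_CLOSE,np.ones((5,5)))
    cs,_=cv2.findContours(m,cv2.RETR_EXTERNAL,cv2.CHAIN_APPROX_NONE)
    for c in cs:
        if cv2.contourArea(c)<500: continue
        P=cv2.boxPoints(cv2.minAreaRect(c)); W=np.array([onz(im,u,v,.006)[:2] for u,v in P])
        e=W[1]-W[0],W[2]-W[1]
        print('rect px',P.mean(0).round(1),'mid',W.mean(0).round(4),[(np.linalg.norm(x).round(4),np.degrees(np.arctan2(x[1],x[0])).round(1)) for x in e])
E
python3 - <<'E'
from h import *
W=load('wrist4');T=load('top0');f=lambda u,v:(u/2.6+175,v/2.6+115)
plate(W)
holes(W,(313.5,186),(311,272.5))
# hole tri height
for a,b in (((703,350),(311,272)),((723,436),(313.5,186))): print(tri([(T,*f(*a)),(W,*b)]).round(4))
# block top: screw centre
print('blocktop',tri([(T,*f(719,390)),(W,312,238)]).round(4))
i=W['frame'][150:310,240:380]; cv2.imwrite('pics/z4.png',cv2.resize(i,None,fx=3.7,fy=3.7,interpolation=cv2.INTER_CUBIC))
W3=load('wrist3')
for p in((395,182),(389,277),(499,194),(489,267),(596,202),(584,260)): print('pin',onz(W3,*p,.044).round(4))
E
```

```text
rect px [456.6 455.2] mid [ 0.6731 -0.0914] [(np.float64(0.422), np.float64(102.8)), (np.float64(0.0542), np.float64(28.4))]
rect px [543.1 380.9] mid [ 0.5595 -0.0336] [(np.float64(0.0416), np.float64(110.2)), (np.float64(0.1005), np.float64(29.7))]
rect px [ 83.8 380.9] mid [ 0.6599 -0.5206] [(np.float64(0.1006), np.float64(173.7)), (np.float64(0.0416), np.float64(93.1))]
rect px [251.7 329. ] mid [ 0.5591 -0.3521] [(np.float64(0.0516), np.float64(173.8)), (np.float64(0.0466), np.float64(84.3))]
rect px [311.7 228.2] mid [ 0.4456 -0.3131] [(np.float64(0.1107), np.float64(-171.2)), (np.float64(0.0638), np.float64(100.2))]
 mid [ 0.4456 -0.3126  0.006 ] sep 0.0836 ang -169.96
[ 0.485  -0.3056  0.01  ]
[ 0.4029 -0.3198  0.0101]
blocktop [ 0.4448 -0.3122  0.0332]
pin [ 0.5941 -0.1508  0.044 ]
pin [ 0.6751 -0.1474  0.044 ]
pin [ 0.5993 -0.0649  0.044 ]
pin [ 0.662  -0.0622  0.044 ]
pin [0.6014 0.0181 0.044 ]
pin [0.6518 0.0202 0.044 ]
```

View pics/z4.png

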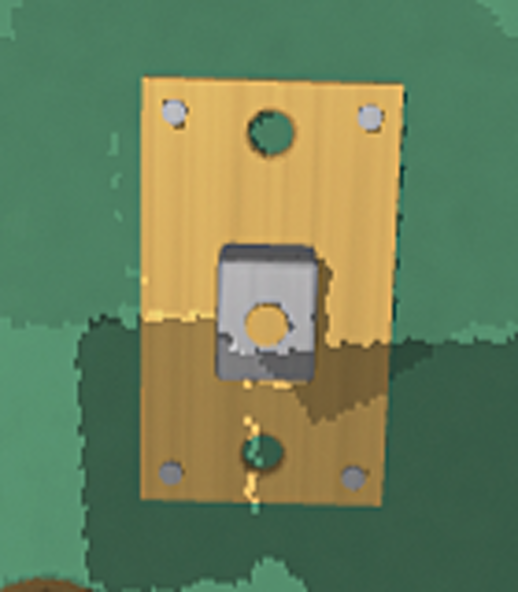

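```bash
python3 -c "
from h import *
plan((.4453,-.3127,.0105),100)"
```

```text
q6 after ~ -2.3575218715992925 other way: add +-3.14
t 7.1667 pos [ 0.4399 -0.312   0.191 ] ang 101.7 F [-0.3  1.   0. ] w 0.0922
slide [ -1.9   5.3 180.5] turn 0.03 dist 0.181
```

```bash
python3 -m creep '[{"slide":[-2,4,25],"turn":0.03,"grip":0.3},{"slide":[-2,4,50],"turn":0.03,"grip":0.3},{"slide":[-2,4,80],"turn":0.03,"grip":0.3},{"slide":[-2,4,105],"turn":0.03,"grip":0.3},{"slide":[-2,4,125],"turn":0.03,"grip":0.3},{"slide":[-2,4,135],"turn":0.03,"grip":0.3},{"slide":[-2,4,135],"turn":0.03,"grip":0.3},{"slide":[-2,4,135],"turn":0.03,"grip":0.3}]'
python3 -c "
from h import *
snap('wrist','wrist5')
plan((.4453,-.3127,.0105),100)"
```

```text
time: 7.83
ee_pos: [0.4463, -0.3118, 0.0565]
tool_rot: [[-0.177, 0.984, -0.001], [0.984, 0.177, 0.001], [0.001, -0.0, -1.0]]
force: [-0.3, 0.2, 0.4]
grip_width: 0.0604
q6 after ~ -2.357570893696412 other way: add +-3.14
t 7.8833 pos [ 0.4469 -0.3126  0.0577] ang 100.18 F [ 0.8 -0.5 -0.2] w 0.0606
slide [ 0.2 -1.7 47.2] turn 0.003 dist 0.047
```

View pics/wrist5.png

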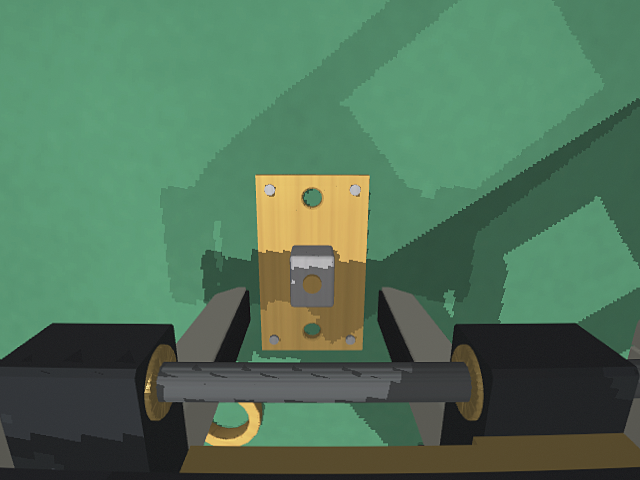

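```bash
python3 -c "
from h import *
W=load('wrist5'); holes(W,(312,198),(312.5,330)); print(onz(W,312.5,283,.030))"
python3 -m creep '[{"slide":[0,-1,12],"turn":0,"grip":0.2},{"slide":[0,-1,24],"turn":0,"grip":0},{"slide":[0,-1,36],"turn":0,"grip":0},{"slide":[0,-1,45],"turn":0,"grip":0},{"slide":[0,-1,47],"turn":0,"grip":0},{"slide":[0,-1,47],"turn":0,"grip":-1},{"slide":[0,-1,47],"turn":0,"grip":-1},{"slide":[0,-1,47],"turn":0,"grip":-1}]'
```

```text
mid [ 0.4453 -0.3131  0.006 ] sep 0.0831 ang -169.63
[ 0.44610442 -0.31275423  0.03      ]
time: 8.55
ee_pos: [0.4453, -0.3128, 0.0101]
tool_rot: [[-0.176, 0.984, 0.001], [0.984, 0.176, -0.001], [-0.001, 0.001, -1.0]]
force: [0.6, -0.5, -0.2]
grip_width: 0.0307
```

```bash
python3 -m creep '[{"slide":[0,0,0],"turn":0,"grip":-1},{"slide":[0,0,0],"turn":0,"grip":-1},{"slide":[0,0,0],"turn":0,"grip":-1},{"slide":[0,0,-10],"turn":0,"grip":-1},{"slide":[0,0,-30],"turn":0,"grip":-1},{"slide":[0,0,-55],"turn":0,"grip":-1},{"slide":[0,0,-85],"turn":0,"grip":-1},{"slide":[0,0,-110],"turn":0,"grip":-1}]'
python3 -c "
from h import *
plan((.6335,-.149,.12),92.7)"
```

```text
time: 9.22
ee_pos: [0.4445, -0.3121, 0.1213]
tool_rot: [[-0.176, 0.984, -0.001], [0.984, 0.176, 0.001], [0.001, -0.001, -1.0]]
force: [-0.1, -1.1, -4.1]
grip_width: 0.0237
q6 after ~ -1.8489249823027865 other way: add +-3.14
t 9.2167 pos [ 0.4445 -0.3121  0.1213] ang 100.15 F [-0.1 -1.1 -4.1] w 0.0237
slide [127.2 214.8   1.2] turn 0.13 dist 0.25
```

```bash
python3 -m creep '[{"slide":[15,25,0],"turn":0.03,"grip":-1},{"slide":[35,60,0],"turn":0.06,"grip":-1},{"slide":[55,95,0],"turn":0.1,"grip":-1},{"slide":[75,128,0],"turn":0.13,"grip":-1},{"slide":[95,162,0],"turn":0.13,"grip":-1},{"slide":[113,194,0],"turn":0.13,"grip":-1},{"slide":[127,215,0],"turn":0.13,"grip":-1},{"slide":[127,215,0],"turn":0.13,"grip":-1}]'
python3 -m creep '[{"slide":[0,0,0],"turn":0,"grip":-1},{"slide":[0,0,0],"turn":0,"grip":-1},{"slide":[0,0,0],"turn":0,"grip":-1},{"slide":[0,0,0],"turn":0,"grip":-1},{"slide":[0,0,0],"turn":0,"grip":-1},{"slide":[0,0,0],"turn":0,"grip":-1},{"slide":[0,0,0],"turn":0,"grip":-1},{"slide":[0,0,0],"turn":0,"grip":-1}]'
python3 -c "
from h import *
snap('wrist','wrist6');snap('top','top6')
plan((.6335,-.149,.12),92.7)"
```

```text
time: 9.88
ee_pos: [0.6368, -0.1449, 0.1195]
tool_rot: [[-0.051, 0.999, 0.001], [0.999, 0.051, 0.002], [0.002, 0.001, -1.0]]
force: [0.1, -0.2, -4.0]
grip_width: 0.0239
time: 10.55
ee_pos: [0.6341, -0.1499, 0.1198]
tool_rot: [[-0.047, 0.999, 0.0], [0.999, 0.047, -0.0], [-0.0, 0.0, -1.0]]
force: [-0.4, 0.0, -3.8]
grip_width: 0.0238
q6 after ~ -1.8489256322510725 other way: add +-3.14
t 10.65 pos [ 0.6342 -0.1497  0.1197] ang 92.7 F [ 1.  -0.1 -4.5] w 0.0236
slide [ 0.7 -0.6 -0.3] turn -0.0 dist 0.001
```

View pics/wrist6.png

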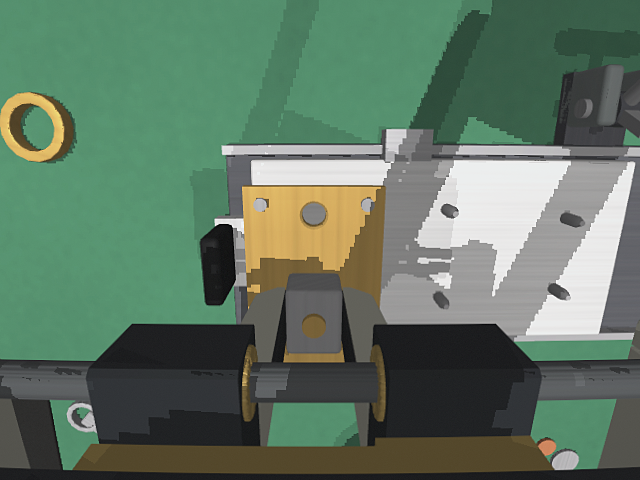

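```bash
python3 -c "
from h import *
a=load('wrist6')['frame']
cv2.imwrite('pics/z6.png',np.vstack([cv2.resize(a[190:310,420:620],(780,468),interpolation=cv2.INTER_CUBIC)]))
cv2.imwrite('pics/z6b.png',cv2.resize(a[170:320,220:420],(780,585),interpolation=cv2.INTER_CUBIC))"
```

```text
(no output)
```

View pics/z6.png

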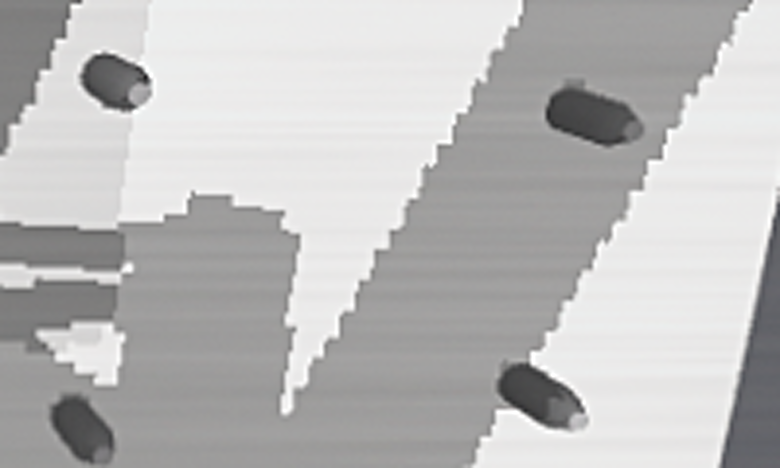

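View pics/z6b.png

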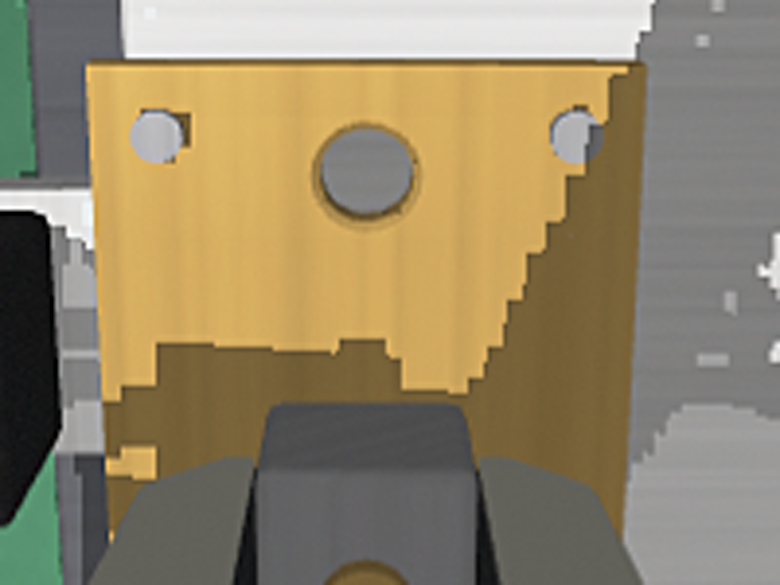

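```bash
python3 -c "
from h import *
a=load('wrist3')['frame']
cv2.imwrite('pics/z3b.png',cv2.resize(a[165:295,370:620],(750,390),interpolation=cv2.INTER_CUBIC))"
```

```text
(no output)
```

View pics/z3b.png

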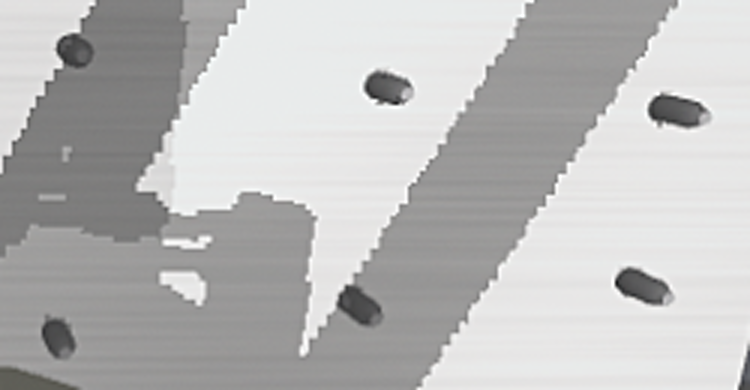

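```bash
python3 - <<'E'
from h import *
W6=load('wrist6');W3=load('wrist3')
f=lambda u,v:(370+u/3,165+v/3)
def pair(n,im,a,b):
    holes(im,a,b,.048,n)
pair('a3',W3,f(80,53),f(66,351)); pair('b3',W3,f(406,93),f(377,319)); pair('c3',W3,f(704,116),f(669,299))
pair('b6',W6,(455.9,213.6),(446.4,306.9)); pair('c6',W6,(582.6,223.3),(567.4,298.2))
holes(W6,(455.9,213.6),(446.4,306.9),.048)
# plate in hand: hole near robot, edge
print('hole',onz(W6,220+366/3.9,170+173/3.9,.1157))
for h in (.044,.046,.048,.05): # separations vs height
    holes(W3,f(80,53),f(66,351),h)
# pin height by two views (different poses)
print(tri([(W3,*f(406,93)),(W6,455.9,213.6)]),tri([(W3,*f(377,319)),(W6,446.4,306.9)]),tri([(W3,*f(704,116)),(W6,582.6,223.3)]),tri([(W3,*f(669,299)),(W6,567.4,298.2)]))
E
```

```text
a3 mid [ 0.6361 -0.1478  0.048 ] sep 0.0841 ang -176.56
b3 mid [ 0.6322 -0.0596  0.048 ] sep 0.0643 ang -176.74
c3 mid [0.6281 0.0245 0.048 ] sep 0.0527 ang -176.35
b6 mid [ 0.6323 -0.0596  0.048 ] sep 0.0644 ang -177.27
c6 mid [0.6284 0.0241 0.048 ] sep 0.0524 ang -177.92
 mid [ 0.6323 -0.0596  0.048 ] sep 0.0644 ang -177.27
hole [ 0.59212426 -0.15200912  0.1157    ]
 mid [ 0.6371 -0.1469  0.044 ] sep 0.0852 ang -176.56
 mid [ 0.6366 -0.1473  0.046 ] sep 0.0846 ang -176.56
 mid [ 0.6361 -0.1478  0.048 ] sep 0.0841 ang -176.56
 mid [ 0.6356 -0.1482  0.05  ] sep 0.0835 ang -176.56
[ 0.60042695 -0.06038004  0.04595363] [ 0.66364796 -0.05878981  0.04982975] [0.6017422  0.02156898 0.04987475] [0.6524934  0.0211339  0.05379062]
```

```bash
python3 -m creep '[{"slide":[2,2,10],"turn":0,"grip":-1},{"slide":[2,2,20],"turn":0,"grip":-1},{"slide":[2,2,32],"turn":0,"grip":-1},{"slide":[2,2,42],"turn":0,"grip":-1},{"slide":[2,2,50],"turn":0,"grip":-1},{"slide":[2,2,54],"turn":0,"grip":-1},{"slide":[2,2,54],"turn":0,"grip":-1},{"slide":[2,2,54],"turn":0,"grip":-1}]'
python3 -c "
from h import *
snap('wrist','wrist7');snap('scene','scene7')
plan((.6361,-.1478,.065),92.8)
a=load('wrist7')['frame']
cv2.imwrite('pics/z7.png',cv2.resize(a[150:350,200:500],(780,520),interpolation=cv2.INTER_CUBIC))"
```

```text
time: 11.32
ee_pos: [0.636, -0.1475, 0.0653]
tool_rot: [[-0.047, 0.999, -0.001], [0.999, 0.047, 0.0], [0.0, -0.001, -1.0]]
force: [1.3, -0.3, -4.2]
grip_width: 0.0243
q6 after ~ -1.8479611403111187 other way: add +-3.14
t 11.4167 pos [ 0.6367 -0.1477  0.0665] ang 92.7 F [ 0.9 -0.2 -3.3] w 0.0233
slide [-0.1 -0.6  1.5] turn -0.002 dist 0.002
```

View pics/z7.png

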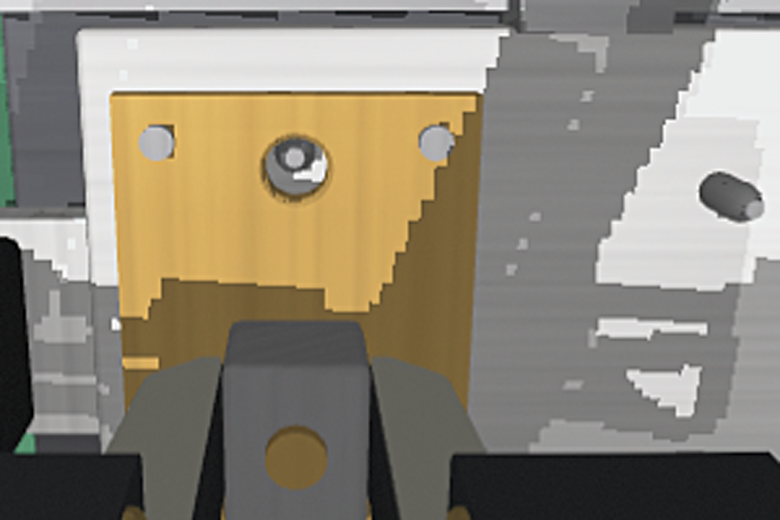

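Plate hole and pin tip are both visible at about (314,213), so I can compare the two.

```bash
python3 -c "
from h import *
W=load('wrist7')
print('pin',onz(W,200+294/2.6,150+158/2.6,.048)); print('hole',onz(W,200+296/2.6,150+169.5/2.6,.0624))
print('plate edge L/R top', onz(W,200+112/2.6,150+94/2.6,.0624),onz(W,200+481/2.6,150+94/2.6,.0624))
holes(W,(200+757/2.6,150+208/2.6),(200+757/2.6,150+208/2.6),.048)
"
```

```text
pin [ 0.59477189 -0.14991676  0.048     ]
hole [ 0.59418707 -0.14960264  0.0624    ]
plate edge L/R top [ 0.58265346 -0.18141064  0.0624    ] [ 0.57968434 -0.11885654  0.0624    ]
 mid [ 0.6001 -0.061   0.048 ] sep 0.0 ang 0.0
```

```bash
python3 -m creep '[{"slide":[0,0,3],"turn":0,"grip":-1},{"slide":[0,0,6],"turn":0,"grip":-1},{"slide":[0,0,9],"turn":0,"grip":-1},{"slide":[0,0,12],"turn":0,"grip":-1},{"slide":[0,0,15],"turn":0,"grip":-1},{"slide":[0,0,18],"turn":0,"grip":-1},{"slide":[0,0,20],"turn":0,"grip":-1},{"slide":[0,0,20],"turn":0,"grip":-1}]'
python3 -m creep '[{"slide":[0,0,1],"turn":0,"grip":-1},{"slide":[0,0,2],"turn":0,"grip":-1},{"slide":[0,0,3],"turn":0,"grip":-1},{"slide":[0,0,4],"turn":0,"grip":-1},{"slide":[0,0,5],"turn":0,"grip":-1},{"slide":[0,0,5.5],"turn":0,"grip":-1},{"slide":[0,0,6],"turn":0,"grip":-1},{"slide":[0,0,6],"turn":0,"grip":-1}]'
python3 -c "
from h import *
snap('wrist','wrist8')
plan((.6361,-.1478,.040),92.8)
a=load('wrist8')['frame']
cv2.imwrite('pics/z8.png',cv2.resize(a[150:350,200:500],(780,520),interpolation=cv2.INTER_CUBIC))"
```

```text
time: 12.08
ee_pos: [0.6356, -0.1473, 0.0448]
tool_rot: [[-0.047, 0.999, -0.001], [0.999, 0.047, 0.0], [0.0, -0.001, -1.0]]
force: [0.1, -0.1, -4.3]
grip_width: 0.0236
time: 12.75
ee_pos: [0.6362, -0.1475, 0.0403]
tool_rot: [[-0.047, 0.999, 0.0], [0.999, 0.047, -0.0], [-0.0, 0.0, -1.0]]
force: [-5.1, 1.4, 3.3]
grip_width: 0.0233
q6 after ~ -1.8479399067410351 other way: add +-3.14
t 12.8 pos [ 0.6362 -0.1475  0.0403] ang 92.71 F [-4.3  1.4  4.7] w 0.0236
slide [-0.3 -0.1  0.3] turn -0.002 dist 0.0
```

View pics/z8.png

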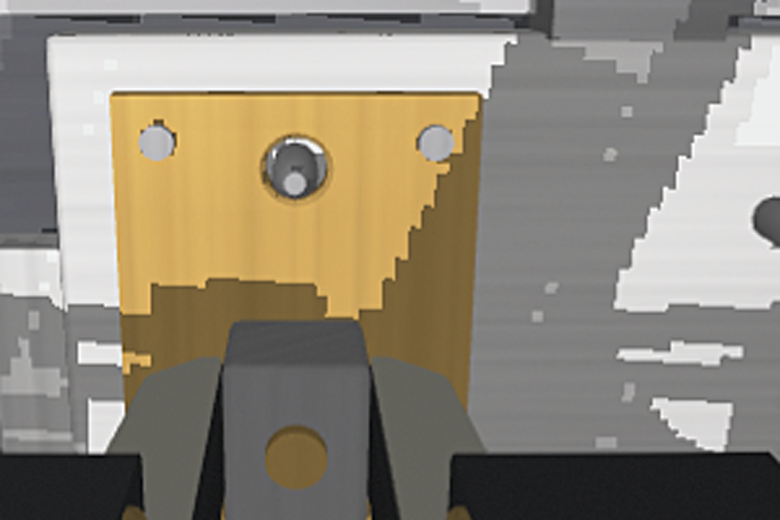

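Seated, with the force reversed from −4 to +5 N. Releasing and rising.

```bash
python3 -m creep '[{"slide":[0,0,0],"turn":0,"grip":-0.2},{"slide":[0,0,0],"turn":0,"grip":-0.2},{"slide":[0,0,0],"turn":0,"grip":-0.2},{"slide":[0,0,0],"turn":0,"grip":-0.2},{"slide":[0,0,-15],"turn":0,"grip":-0.2},{"slide":[0,0,-40],"turn":0,"grip":-0.2},{"slide":[0,0,-75],"turn":0,"grip":-0.2},{"slide":[0,0,-110],"turn":0,"grip":-0.2}]'
python3 -c "
from h import *
snap('wrist','wrist9');snap('scene','scene9')
plan((.441,.288,.19),63)
"
```

```text
time: 13.47
ee_pos: [0.6353, -0.1472, 0.1509]
tool_rot: [[-0.047, 0.999, -0.002], [0.999, 0.047, 0.001], [0.001, -0.002, -1.0]]
force: [0.5, -0.3, 0.1]
grip_width: 0.037
q6 after ~ -0.5210631887071626 other way: add +-3.14
t 13.5667 pos [ 0.6406 -0.1489  0.1595] ang 92.71 F [-0.2 -0.6  0.3] w 0.0372
slide [ 445.7 -178.4  -34.8] turn 0.518 dist 0.481
```

View pics/wrist9.png

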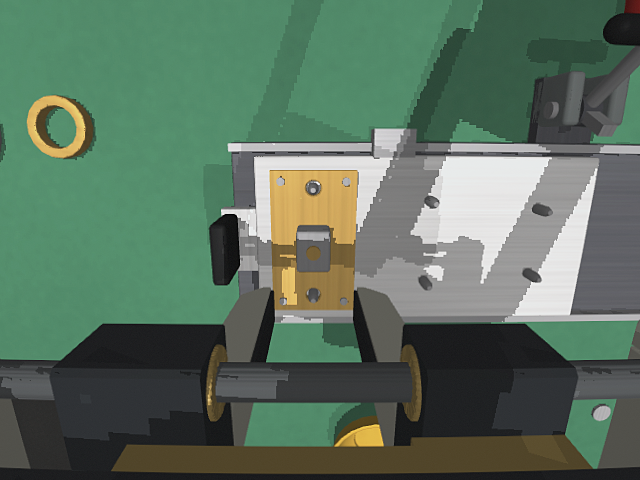

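plate_a is down, with pins showing through both holes at (313,188) and (313,295). On to plate_b.

```bash
python3 -m creep '[{"slide":[20,-10,-15],"turn":0.06,"grip":0.3},{"slide":[50,-20,-30],"turn":0.12,"grip":0.3},{"slide":[85,-34,-30],"turn":0.2,"grip":0.3},{"slide":[120,-48,-30],"turn":0.3,"grip":0.3},{"slide":[155,-62,-30],"turn":0.4,"grip":0.3},{"slide":[190,-76,-30],"turn":0.5,"grip":0.3},{"slide":[220,-90,-30],"turn":0.518,"grip":0.3},{"slide":[250,-100,-30],"turn":0.518,"grip":0.3}]'
python3 -c "
from h import *
plan((.441,.288,.19),63)
"
```

```text
time: 14.23
ee_pos: [0.5233, 0.099, 0.1806]
tool_rot: [[0.455, 0.891, 0.001], [0.891, -0.455, 0.0], [0.001, 0.001, -1.0]]
force: [0.4, -0.1, 0.7]
grip_width: 0.0604
q6 after ~ -0.5210380160892865 other way: add +-3.14
t 14.2333 pos [0.5233 0.099  0.1806] ang 62.94 F [ 0.4 -0.1  0.7] w 0.0604
slide [ 130.8 -159.3   -9.5] turn -0.001 dist 0.206
```

```bash
python3 -m creep '[{"slide":[22,-27,-5],"turn":0,"grip":0.3},{"slide":[45,-55,-8],"turn":0,"grip":0.3},{"slide":[68,-83,-8],"turn":0,"grip":0.3},{"slide":[92,-112,-8],"turn":0,"grip":0.3},{"slide":[115,-140,-8],"turn":0,"grip":0.3},{"slide":[131,-159,-8],"turn":0,"grip":0.3},{"slide":[131,-159,-8],"turn":0,"grip":0.3},{"slide":[131,-159,-8],"turn":0,"grip":0.3}]'
python3 -c "
from h import *
snap('wrist','wrist10');snap('top','top10')
plan((.441,.288,.19),63)
"
```

```text
time: 14.9
ee_pos: [0.4417, 0.2874, 0.1884]
tool_rot: [[0.451, 0.893, 0.001], [0.893, -0.451, 0.0], [0.001, 0.001, -1.0]]
force: [-0.0, -0.4, -0.3]
grip_width: 0.0605
q6 after ~ -0.5209726833512127 other way: add +-3.14
t 15.0 pos [0.4425 0.2858 0.1881] ang 63.03 F [-1.  -0.1  0.2] w 0.0603
slide [ 1.2 -2.4 -1.9] turn 0.001 dist 0.003
```

View pics/wrist10.png

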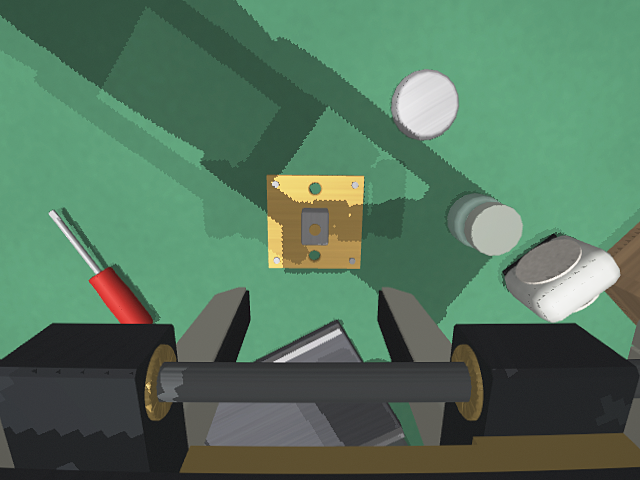

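View pics/top10.png

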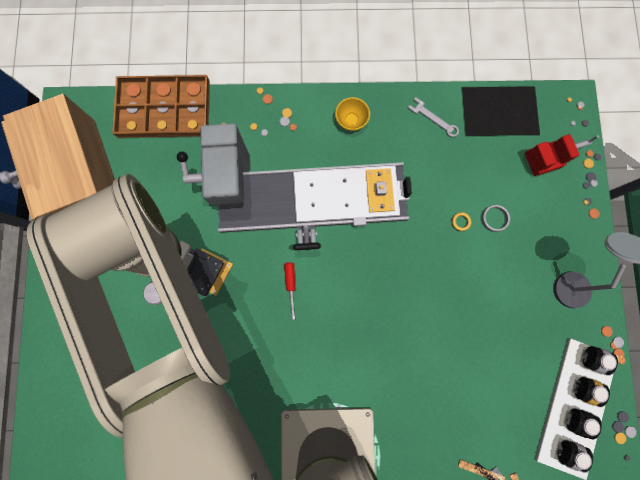

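```bash
python3 -c "
from h import *
W=load('wrist10');T=load('top0'); holes(W,(315.5,188.5),(314.5,255.5)); plate(W); f=lambda u,v:(u/2.6+175,v/2.6+115)
for a,b in (((104,378),(314.5,255.5)),((72,437),(315.5,188.5))): print(tri([(T,*f(*a)),(W,*b)]).round(4))
plan((.441,.288,.06),63)
"
```

```text
mid [0.4424 0.289  0.006 ] sep 0.0637 ang 152.44
rect px [409.4 455.5] mid [0.7386 0.2659] [(np.float64(0.5251), np.float64(64.1)), (np.float64(0.0552), np.float64(-10.4))]
rect px [467.9 382. ] mid [0.672  0.3564] [(np.float64(0.0297), np.float64(67.3)), (np.float64(0.0971), np.float64(-15.7))]
rect px [158.9 382.1] mid [0.5231 0.062 ] [(np.float64(0.0971), np.float64(141.1)), (np.float64(0.0288), np.float64(57.6))]
rect px [622.  272.5] mid [0.6266 0.5386] [(np.float64(0.0344), np.float64(63.5)), (np.float64(0.11), np.float64(-13.2))]
rect px [314.  221.2] mid [0.442  0.2883] [(np.float64(0.0888), np.float64(150.6)), (np.float64(0.0877), np.float64(62.5))]
[0.4696 0.2738 0.0056]
[0.4135 0.3035 0.0036]
q6 after ~ -0.5209726833512127 other way: add +-3.14
t 15.0 pos [0.4425 0.2858 0.1881] ang 63.03 F [-1.  -0.1  0.2] w 0.0603
slide [  1.2  -2.5 128.1] turn 0.001 dist 0.128
```

```bash
python3 -m creep '[{"slide":[2,-2,25],"turn":0.01,"grip":0},{"slide":[2,-2,50],"turn":0.01,"grip":0},{"slide":[2,-2,80],"turn":0.01,"grip":0},{"slide":[2,-2,105],"turn":0.01,"grip":0},{"slide":[2,-2,125],"turn":0.01,"grip":0},{"slide":[2,-2,132],"turn":0.01,"grip":0},{"slide":[2,-2,132],"turn":0.01,"grip":0},{"slide":[2,-2,132],"turn":0.01,"grip":0}]'
python3 -c "
from h import *
snap('wrist','wrist11')
plan((.4420,.2886,.0105),62.4)"
```

```text
time: 15.67
ee_pos: [0.442, 0.2885, 0.0564]
tool_rot: [[0.464, 0.886, 0.0], [0.886, -0.464, 0.0], [0.0, 0.0, -1.0]]
force: [0.2, -0.4, 0.2]
grip_width: 0.0461
q6 after ~ -0.5106198815979203 other way: add +-3.14
t 15.7167 pos [0.4426 0.2891 0.0573] ang 62.4 F [-0.6 -0.   0.9] w 0.0464
slide [-0.8 -0.4 46.8] turn -0.0 dist 0.047
```

View pics/wrist11.png

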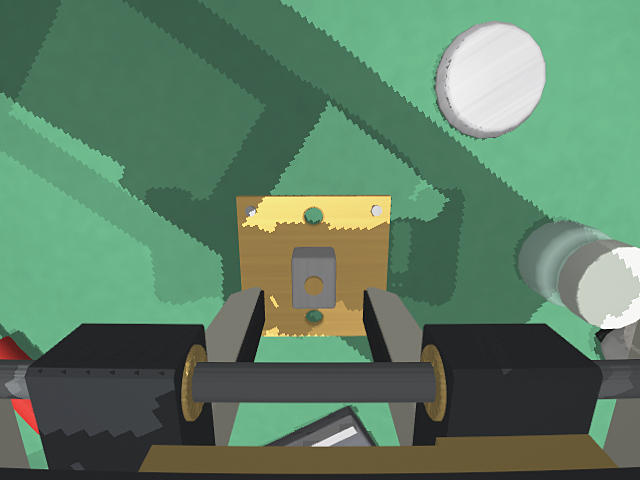

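Centred on the block. Grasp and lift.

```bash
python3 -m creep '[{"slide":[0,0,12],"turn":0,"grip":0},{"slide":[0,0,24],"turn":0,"grip":0},{"slide":[0,0,36],"turn":0,"grip":0},{"slide":[0,0,44],"turn":0,"grip":-0.2},{"slide":[0,0,47],"turn":0,"grip":-0.3},{"slide":[0,0,47],"turn":0,"grip":-1},{"slide":[0,0,47],"turn":0,"grip":-1},{"slide":[0,0,47],"turn":0,"grip":-1}]'
python3 -m creep '[{"slide":[0,0,0],"turn":0,"grip":-1},{"slide":[0,0,0],"turn":0,"grip":-1},{"slide":[0,0,-10],"turn":0,"grip":-1},{"slide":[0,0,-30],"turn":0,"grip":-1},{"slide":[0,0,-55],"turn":0,"grip":-1},{"slide":[0,0,-85],"turn":0,"grip":-1},{"slide":[0,0,-120],"turn":0,"grip":-1},{"slide":[0,0,-130],"turn":0,"grip":-1}]'
python3 -c "
from h import *
plan((.6318,-.0598,.14),92.8)"
```

```text
time: 16.38
ee_pos: [0.4411, 0.289, 0.0086]
tool_rot: [[0.462, 0.887, -0.0], [0.887, -0.462, -0.0], [-0.0, -0.0, -1.0]]
force: [0.0, -0.4, -4.1]
grip_width: 0.0233
time: 17.05
ee_pos: [0.444, 0.2905, 0.1453]
tool_rot: [[0.462, 0.887, 0.008], [0.887, -0.462, 0.004], [0.007, 0.005, -1.0]]
force: [1.5, -0.1, -3.3]
grip_width: 0.0237
q6 after ~ -1.71401173695079 other way: add +-3.14
t 17.05 pos [0.444  0.2905 0.1453] ang 62.46 F [ 1.5 -0.1 -3.3] w 0.0237
slide [-223.8  328.5    5.4] turn -0.53 dist 0.398
```

```bash
python3 -m creep '[{"slide":[-20,12,0],"turn":-0.05,"grip":-1},{"slide":[-50,28,0],"turn":-0.14,"grip":-1},{"slide":[-80,45,0],"turn":-0.22,"grip":-1},{"slide":[-110,63,0],"turn":-0.3,"grip":-1},{"slide":[-140,80,0],"turn":-0.38,"grip":-1},{"slide":[-165,95,0],"turn":-0.46,"grip":-1},{"slide":[-185,107,0],"turn":-0.53,"grip":-1},{"slide":[-190,110,0],"turn":-0.53,"grip":-1}]'
python3 -c "
from h import *
plan((.6318,-.0598,.14),92.8)"
```

```text
time: 17.72
ee_pos: [0.4507, 0.0665, 0.1381]
tool_rot: [[-0.051, 0.999, -0.0], [0.999, 0.051, -0.001], [-0.001, -0.0, -1.0]]
force: [-0.5, -0.2, -5.2]
grip_width: 0.0236
q6 after ~ -1.7137613316674984 other way: add +-3.14
t 17.7167 pos [0.4507 0.0665 0.1381] ang 92.92 F [-0.5 -0.2 -5.2] w 0.0236
slide [-135.4  174.4   -1.8] turn 0.002 dist 0.221
```

```bash
python3 -m creep '[{"slide":[-18,23,0],"turn":0,"grip":-1},{"slide":[-40,52,0],"turn":0,"grip":-1},{"slide":[-65,84,0],"turn":0,"grip":-1},{"slide":[-90,116,0],"turn":0,"grip":-1},{"slide":[-112,145,0],"turn":0,"grip":-1},{"slide":[-128,166,0],"turn":0,"grip":-1},{"slide":[-135,174,0],"turn":0,"grip":-1},{"slide":[-135,174,0],"turn":0,"grip":-1}]'
python3 -m creep '[{"slide":[0,0,10],"turn":0,"grip":-1},{"slide":[0,0,30],"turn":0,"grip":-1},{"slide":[0,0,50],"turn":0,"grip":-1},{"slide":[0,0,65],"turn":0,"grip":-1},{"slide":[0,0,72],"turn":0,"grip":-1},{"slide":[0,0,72],"turn":0,"grip":-1},{"slide":[0,0,72],"turn":0,"grip":-1},{"slide":[0,0,72],"turn":0,"grip":-1}]'
python3 -c "
from h import *
snap('wrist','wrist12')
plan((.6318,-.0598,.065),92.8)
a=load('wrist12')['frame']
cv2.imwrite('pics/z12.png',cv2.resize(a[150:350,200:500],(780,520),interpolation=cv2.INTER_CUBIC))"
```

```text
time: 18.38
ee_pos: [0.6326, -0.058, 0.1374]
tool_rot: [[-0.046, 0.999, -0.0], [0.999, 0.046, -0.0], [-0.0, -0.0, -1.0]]
force: [0.2, -0.2, -4.5]
grip_width: 0.0239
time: 19.05
ee_pos: [0.632, -0.0562, 0.0679]
tool_rot: [[-0.05, 0.999, 0.002], [0.999, 0.05, -0.0], [-0.0, 0.002, -1.0]]
force: [-0.3, 0.9, -3.4]
grip_width: 0.024
q6 after ~ -1.714040733777295 other way: add +-3.14
t 19.1 pos [ 0.6324 -0.0564  0.0684] ang 92.83 F [ 0.5  0.  -4.2] w 0.0236
slide [-3.4 -0.7  3.4] turn 0.001 dist 0.005
```

View pics/z12.png

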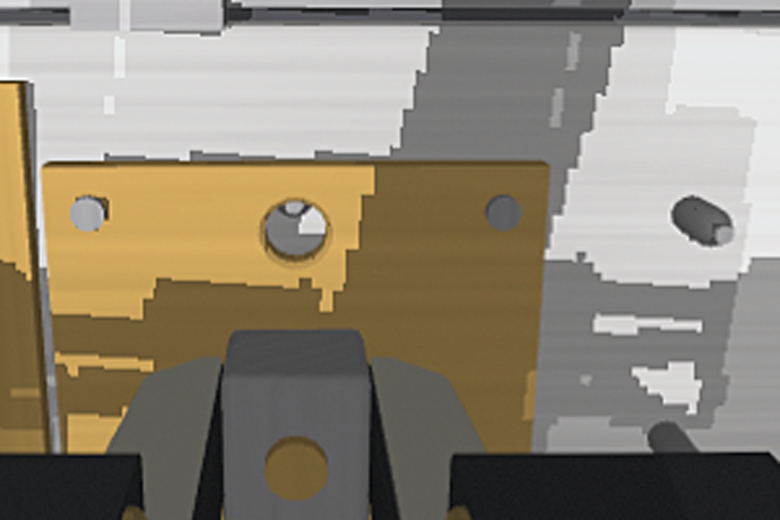

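```bash
python3 -c "
from h import *
W=load('wrist12');f=lambda u,v:(200+u/2.6,150+v/2.6)
print('pin',onz(W,*f(294,206),.048)); print('hole',onz(W,*f(296,229.5),.066))
print('corners', onz(W,*f(44,163),.066),onz(W,*f(548,162),.066))
print('c pin',onz(W,*f(723,234),.048))
"
```

```text
pin [ 0.60063861 -0.05829993  0.048     ]
hole [ 0.60065697 -0.05794525  0.066     ]
corners [ 0.59101524 -0.10180113  0.066     ] [ 0.58652964 -0.01527945  0.066     ]
c pin [0.60200475 0.02555255 0.048     ]
```

```bash
python3 -m creep '[{"slide":[0,0,2],"turn":0,"grip":-1},{"slide":[0,0,5],"turn":0,"grip":-1},{"slide":[0,0,7],"turn":0,"grip":-1},{"slide":[0,0,7],"turn":0,"grip":-1},{"slide":[0,0,7],"turn":0,"grip":-1},{"slide":[0,0,7],"turn":0,"grip":-1},{"slide":[0,0,7],"turn":0,"grip":-1},{"slide":[0,0,7],"turn":0,"grip":-1}]'
python3 -c "
from h import *
snap('wrist','wrist13')
plan((.6318,-.0598,.065),92.8)
a=load('wrist13')['frame']
cv2.imwrite('pics/z13.png',cv2.resize(a[190:270,260:380],(780,520),interpolation=cv2.INTER_CUBIC))"
```

```text
time: 19.77
ee_pos: [0.6314, -0.0566, 0.0597]
tool_rot: [[-0.049, 0.999, 0.0], [0.999, 0.049, -0.0], [-0.0, 0.0, -1.0]]
force: [-0.2, 0.8, -3.7]
grip_width: 0.0239
q6 after ~ -1.7140440524790228 other way: add +-3.14
t 19.8167 pos [ 0.6315 -0.0566  0.0597] ang 92.82 F [ 0.8 -0.3 -3.8] w 0.0237
slide [-3.3  0.2 -5.3] turn 0.0 dist 0.006
```

View pics/z13.png

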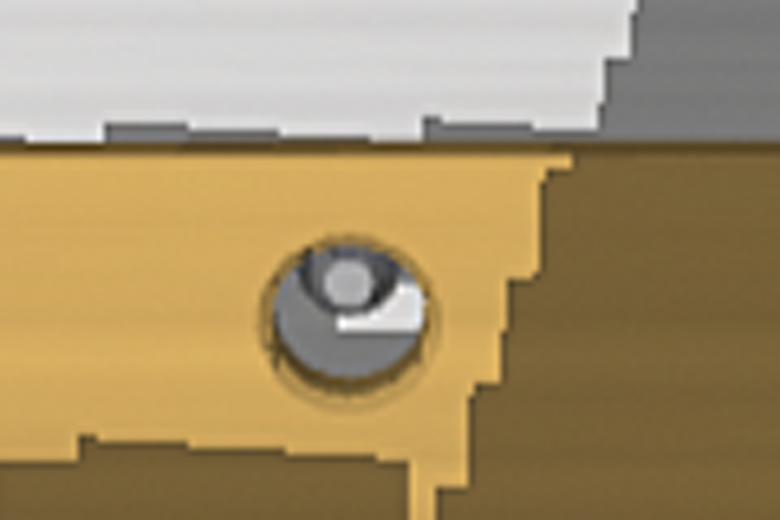

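```bash
python3 -c "
from h import *
W=load('wrist13');f=lambda u,v:(260+u/6.5,190+v/6.5)
print('pin',onz(W,*f(347,284),.048)); print('hole',onz(W,*f(351,322),.0571))
W=load('wrist7')
print(onz(W,313.1,210.8,.048),onz(W,313.8,215.4,.0624))
"
```

```text
pin [ 0.60035218 -0.05846068  0.048     ]
hole [ 0.60087693 -0.05816124  0.0571    ]
[ 0.59478649 -0.14990483  0.048     ] [ 0.59428273 -0.14961884  0.0624    ]
```

```bash
python3 -m creep '[{"slide":[-0.3,-0.4,3],"turn":0,"grip":-1},{"slide":[-0.3,-0.4,6],"turn":0,"grip":-1},{"slide":[-0.3,-0.4,9],"turn":0,"grip":-1},{"slide":[-0.3,-0.4,12],"turn":0,"grip":-1},{"slide":[-0.3,-0.4,15],"turn":0,"grip":-1},{"slide":[-0.3,-0.4,18],"turn":0,"grip":-1},{"slide":[-0.3,-0.4,20.5],"turn":0,"grip":-1},{"slide":[-0.3,-0.4,21.5],"turn":0,"grip":-1}]'
python3 -c "
from h import *
snap('wrist','wrist14')
plan((.6318,-.0568,.0386),92.8)
a=load('wrist14')['frame']
cv2.imwrite('pics/z14.png',cv2.resize(a[150:350,200:500],(780,520),interpolation=cv2.INTER_CUBIC))"
```

```text
time: 20.48
ee_pos: [0.631, -0.0568, 0.0385]
tool_rot: [[-0.049, 0.999, -0.0], [0.999, 0.049, 0.0], [0.0, -0.0, -1.0]]
force: [-4.9, 0.9, 8.0]
grip_width: 0.0239
q6 after ~ -1.7093192687079033 other way: add +-3.14
t 20.5333 pos [ 0.631  -0.0568  0.0385] ang 92.82 F [-2.   0.5 -0.5] w 0.0235
slide [-0.   0.8 -0.1] turn 0.0 dist 0.001
```

View pics/z14.png

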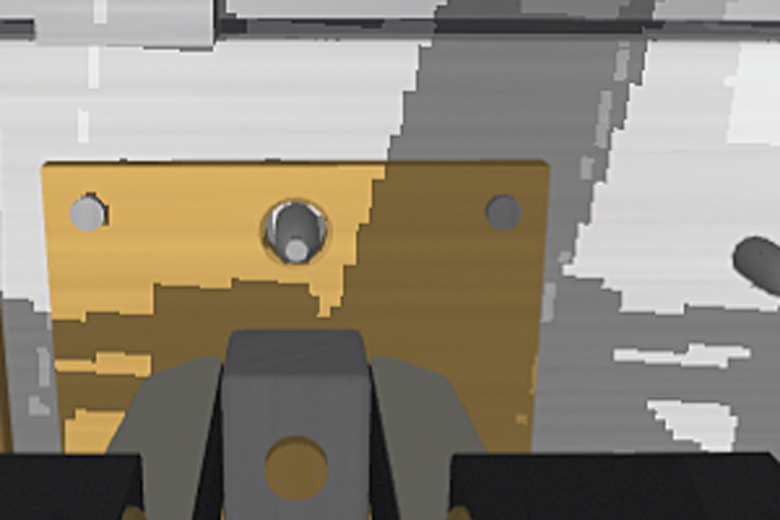

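```bash
python3 -m creep '[{"slide":[0,0,0],"turn":0,"grip":-0.2},{"slide":[0,0,0],"turn":0,"grip":-0.2},{"slide":[0,0,0],"turn":0,"grip":-0.2},{"slide":[0,0,0],"turn":0,"grip":-0.2},{"slide":[0,0,-15],"turn":0,"grip":-0.2},{"slide":[0,0,-40],"turn":0,"grip":-0.2},{"slide":[0,0,-75],"turn":0,"grip":-0.2},{"slide":[0,0,-110],"turn":0,"grip":-0.2}]'
python3 -m creep '[{"slide":[-20,0,-10],"turn":0,"grip":0},{"slide":[-45,0,-10],"turn":0,"grip":0},{"slide":[-70,0,-10],"turn":0,"grip":0},{"slide":[-95,0,-10],"turn":0,"grip":0},{"slide":[-120,0,-10],"turn":0,"grip":0},{"slide":[-140,0,-10],"turn":0,"grip":0},{"slide":[-150,0,-10],"turn":0,"grip":0},{"slide":[-150,0,-10],"turn":0,"grip":0}]'
python3 -c "
from h import *
snap('wrist','wrist15');snap('top','top15');snap('scene','scene15')
plan((.636,-.2118,.0465),92.7)
cv2.imwrite('pics/z15.png',cv2.resize(load('scene15')['frame'][180:340,200:460],(780,480)))
"
```

```text
time: 21.2
ee_pos: [0.63, -0.0567, 0.1483]
tool_rot: [[-0.049, 0.999, -0.002], [0.999, 0.049, 0.0], [0.001, -0.002, -1.0]]
force: [0.0, 0.1, 0.2]
grip_width: 0.0372
time: 21.87
ee_pos: [0.6382, -0.2089, 0.1581]
tool_rot: [[-0.047, 0.999, 0.0], [0.999, 0.047, -0.001], [-0.001, 0.0, -1.0]]
force: [-0.3, 1.0, 0.3]
grip_width: 0.0466
q6 after ~ -1.939452932655368 other way: add +-3.14
t 22.0167 pos [ 0.6384 -0.2056  0.158 ] ang 92.84 F [-0.5 -0.1  0.7] w 0.0465
slide [ -6.2  -2.7 111.5] turn 0.003 dist 0.112
```

View pics/wrist15.png

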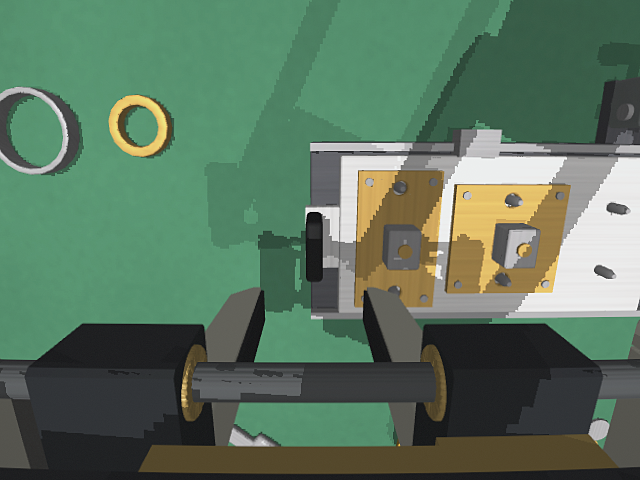

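View pics/z15.png

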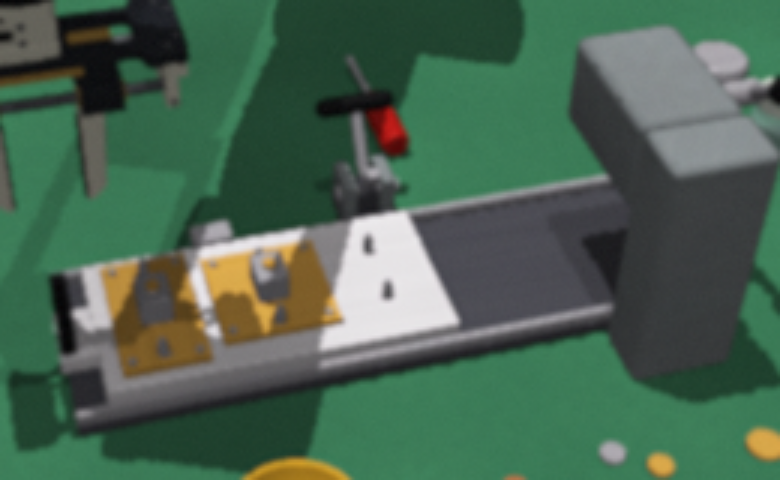

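View pics/top15.png

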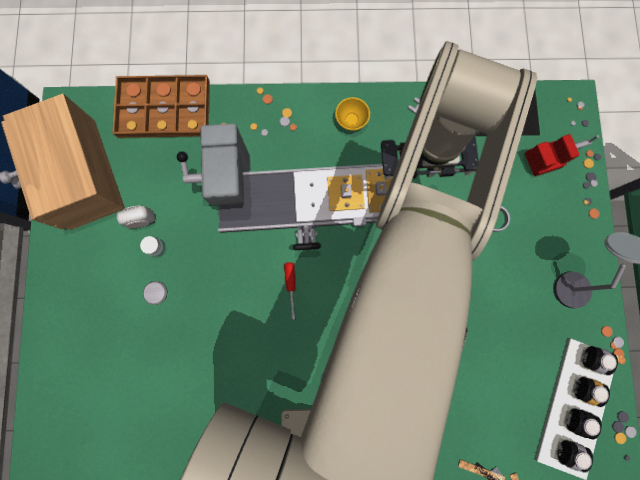

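Both plates lie flat with pins through their holes, and no third plate appears in any view. Taking the grip at (314,245) again.

```bash
python3 -m creep '[{"slide":[-6,-3,20],"turn":0,"grip":0},{"slide":[-6,-3,45],"turn":0,"grip":0},{"slide":[-6,-3,75],"turn":0,"grip":0},{"slide":[-6,-3,98],"turn":0,"grip":0},{"slide":[-6,-3,110],"turn":0,"grip":0},{"slide":[-6,-3,111],"turn":0,"grip":-1},{"slide":[-6,-3,111],"turn":0,"grip":-1},{"slide":[-6,-3,111],"turn":0,"grip":-1}]'
python3 -m creep '[{"slide":[0,0,0],"turn":0,"grip":-1},{"slide":[0,0,0],"turn":0,"grip":-1},{"slide":[0,0,0],"turn":0,"grip":-1},{"slide":[0,0,0],"turn":0,"grip":-1},{"slide":[0,0,0],"turn":0,"grip":-1},{"slide":[0,0,0],"turn":0,"grip":-1},{"slide":[0,0,0],"turn":0,"grip":-1},{"slide":[0,0,0],"turn":0,"grip":-1}]'
python3 -c "
from h import *
plan((.6275,-.0517,.047),92.7)"
```

```text
time: 22.68
ee_pos: [0.637, -0.2127, 0.0492]
tool_rot: [[-0.05, 0.999, 0.003], [0.999, 0.05, -0.001], [-0.001, 0.002, -1.0]]
force: [0.8, 0.1, -0.2]
grip_width: 0.0313
time: 23.35
ee_pos: [0.637, -0.2117, 0.0492]
tool_rot: [[-0.05, 0.999, 0.003], [0.999, 0.05, 0.001], [0.001, 0.003, -1.0]]
force: [0.1, 7.9, 6.6]
grip_width: 0.0117
q6 after ~ -1.7007348799782043 other way: add +-3.14
t 23.35 pos [ 0.637  -0.2117  0.0492] ang 92.84 F [0.1 7.9 6.6] w 0.0117
slide [160.3  -1.5   2.3] turn 0.003 dist 0.16
```

```bash
python3 -m creep '[{"slide":[6,0,0],"turn":0,"grip":-1},{"slide":[16,0,0],"turn":0,"grip":-1},{"slide":[28,0,0],"turn":0,"grip":-1},{"slide":[40,0,0],"turn":0,"grip":-1},{"slide":[52,0,0],"turn":0,"grip":-1},{"slide":[64,0,0],"turn":0,"grip":-1},{"slide":[76,0,0],"turn":0,"grip":-1},{"slide":[86,0,0],"turn":0,"grip":-1}]'
python3 -m creep '[{"slide":[12,-1,0],"turn":0,"grip":-1},{"slide":[24,-1,0],"turn":0,"grip":-1},{"slide":[36,-1,0],"turn":0,"grip":-1},{"slide":[48,-1,0],"turn":0,"grip":-1},{"slide":[58,-1,0],"turn":0,"grip":-1},{"slide":[66,-1,0],"turn":0,"grip":-1},{"slide":[72,-1,0],"turn":0,"grip":-1},{"slide":[75,-1,0],"turn":0,"grip":-1}]'
python3 -c "
from h import *
plan((.6275,-.0517,.047),92.7)"
```

```text
time: 24.02
ee_pos: [0.6328, -0.1269, 0.0492]
tool_rot: [[-0.049, 0.999, 0.004], [0.999, 0.049, -0.002], [-0.002, 0.003, -1.0]]
force: [1.3, -3.5, 5.2]
grip_width: 0.0116
time: 24.68
ee_pos: [0.6292, -0.0518, 0.0493]
tool_rot: [[-0.05, 0.999, 0.006], [0.999, 0.05, -0.002], [-0.002, 0.006, -1.0]]
force: [6.7, -18.4, 2.2]
grip_width: 0.0117
q6 after ~ -1.6999176723914082 other way: add +-3.14
t 24.6833 pos [ 0.6292 -0.0518  0.0493] ang 92.85 F [  6.7 -18.4   2.2] w 0.0117
slide [ 0.2 -1.7  2.3] turn 0.003 dist 0.003
```

```bash
python3 -m creep '[{"slide":[0,0,0],"turn":0,"grip":-1},{"slide":[0,0,0],"turn":0,"grip":-1},{"slide":[0,0,0],"turn":0,"grip":-1},{"slide":[0,0,0],"turn":0,"grip":0},{"slide":[0,0,0],"turn":0,"grip":0},{"slide":[0,0,0],"turn":0,"grip":0},{"slide":[0,0,0],"turn":0,"grip":0},{"slide":[0,0,-25],"turn":0,"grip":0}]'
python3 -m creep '[{"slide":[0,0,-20],"turn":0,"grip":0},{"slide":[0,0,-55],"turn":0,"grip":-0.5},{"slide":[0,0,-90],"turn":0,"grip":-1},{"slide":[0,0,-110],"turn":0,"grip":-1},{"slide":[0,0,-110],"turn":0,"grip":-1},{"slide":[0,0,-110],"turn":0,"grip":-1},{"slide":[0,0,-110],"turn":0,"grip":-1},{"slide":[0,0,-110],"turn":0,"grip":-1}]'
python3 -c "
from h import *
snap('wrist','wrist16')
plan((.465,.03,.15),92.7)"
```

```text
time: 25.35
ee_pos: [0.6222, -0.0513, 0.0662]
tool_rot: [[-0.049, 0.999, -0.01], [0.999, 0.049, 0.002], [0.002, -0.01, -1.0]]
force: [-0.5, 0.1, -1.8]
grip_width: 0.0403
time: 26.02
ee_pos: [0.6254, -0.0518, 0.1797]
tool_rot: [[-0.049, 0.999, -0.004], [0.999, 0.049, 0.001], [0.001, -0.004, -1.0]]
force: [0.5, 0.9, -0.7]
grip_width: 0.0042
q6 after ~ -1.553496901436545 other way: add +-3.14
t 26.0667 pos [ 0.6254 -0.0518  0.1797] ang 92.82 F [ 0.1  0.2 -1. ] w 0.0021
slide [  89.6 -156.1   30.3] turn 0.002 dist 0.183
```

View pics/wrist16.png

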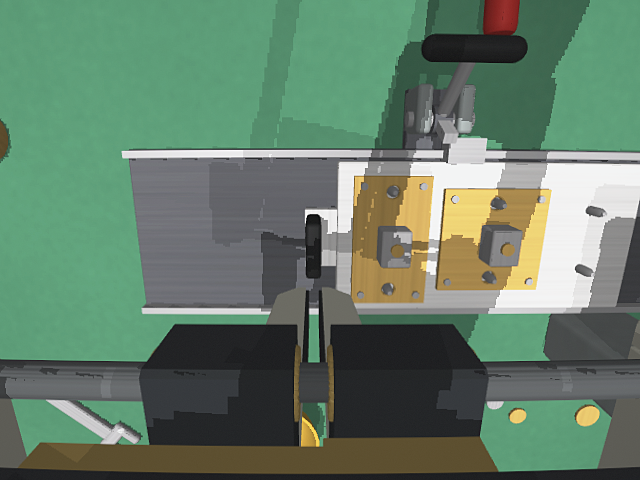

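```bash
python3 -m creep '[{"slide":[14,-25,0],"turn":0,"grip":-1},{"slide":[32,-55,0],"turn":0,"grip":-1},{"slide":[50,-87,0],"turn":0,"grip":-1},{"slide":[68,-119,0],"turn":0,"grip":-1},{"slide":[82,-145,0],"turn":0,"grip":-1},{"slide":[86,-158,0],"turn":0,"grip":-1},{"slide":[86,-160,0],"turn":0,"grip":-1},{"slide":[86,-160,0],"turn":0,"grip":-1}]'
python3 -c "
from h import *
plan((.461,.028,.078),92.7)"
```

```text
time: 26.73
ee_pos: [0.462, 0.0261, 0.1814]
tool_rot: [[-0.05, 0.999, -0.001], [0.999, 0.05, -0.0], [-0.0, -0.001, -1.0]]
force: [0.1, 0.1, 0.8]
grip_width: 0.0006
q6 after ~ -1.557240655559515 other way: add +-3.14
t 26.7333 pos [0.462  0.0261 0.1814] ang 92.85 F [0.1 0.1 0.8] w 0.0006
slide [  1.9  -0.8 103.4] turn 0.003 dist 0.103
```

```bash
python3 -m creep '[{"slide":[2,-2,20],"turn":0,"grip":-1},{"slide":[2,-2,45],"turn":0,"grip":-1},{"slide":[2,-2,70],"turn":0,"grip":-1},{"slide":[2,-2,90],"turn":0,"grip":-1},{"slide":[2,-2,100],"turn":0,"grip":-1},{"slide":[2,-2,102],"turn":0,"grip":-1},{"slide":[2,-2,102],"turn":0,"grip":-1},{"slide":[2,-2,102],"turn":0,"grip":-1}]'
python3 -m creep '[{"slide":[0,10,0],"turn":0,"grip":-1},{"slide":[0,22,-2],"turn":0,"grip":-1},{"slide":[0,34,-4],"turn":0,"grip":-1},{"slide":[0,46,-4],"turn":0,"grip":-1},{"slide":[0,58,-4],"turn":0,"grip":-1},{"slide":[0,68,-4],"turn":0,"grip":-1},{"slide":[0,76,-4],"turn":0,"grip":-1},{"slide":[0,82,-4],"turn":0,"grip":-1}]'
python3 -c "
from h import *
plan((.546,.028,.082),92.7)"
```

```text
time: 27.4
ee_pos: [0.4617, 0.0276, 0.0812]
tool_rot: [[-0.049, 0.999, 0.001], [0.999, 0.049, -0.0], [-0.0, 0.001, -1.0]]
force: [-0.4, -0.4, 0.7]
grip_width: 0.0006
time: 28.07
ee_pos: [0.5434, 0.0319, 0.0849]
tool_rot: [[-0.049, 0.999, 0.001], [0.999, 0.049, -0.0], [-0.0, 0.001, -1.0]]
force: [-1.9, 0.3, -2.1]
grip_width: 0.0004
q6 after ~ -1.5666587141199249 other way: add +-3.14
t 28.0667 pos [0.5434 0.0319 0.0849] ang 92.82 F [-1.9  0.3 -2.1] w 0.0004
slide [-4.   2.4  2.9] turn 0.002 dist 0.006
```

```bash
python3 -m creep '[{"slide":[0,0.5,0],"turn":0,"grip":-1},{"slide":[0,1,0],"turn":0,"grip":-1},{"slide":[0,1.5,0],"turn":0,"grip":-1},{"slide":[0,2,0],"turn":0,"grip":-1},{"slide":[0,2.5,0],"turn":0,"grip":-1},{"slide":[0,3,0],"turn":0,"grip":-1},{"slide":[0,3,0],"turn":0,"grip":-1},{"slide":[0,3,0],"turn":0,"grip":-1}]'
```

```text
time: 28.73
ee_pos: [0.5455, 0.032, 0.0842]
tool_rot: [[-0.049, 0.999, 0.0], [0.999, 0.049, -0.0], [-0.0, 0.0, -1.0]]
force: [-2.3, -0.7, 0.8]
grip_width: 0.0002
```

```bash
python3 -m creep '[{"slide":[0,0.5,0],"turn":0,"grip":-1},{"slide":[0,1,0],"turn":0,"grip":-1},{"slide":[0,1.5,0],"turn":0,"grip":-1},{"slide":[0,2,0],"turn":0,"grip":-1},{"slide":[0,2.5,0],"turn":0,"grip":-1},{"slide":[0,3,0],"turn":0,"grip":-1},{"slide":[0,3,0],"turn":0,"grip":-1},{"slide":[0,3,0],"turn":0,"grip":-1}]'
```

```text
time: 29.4
ee_pos: [0.546, 0.032, 0.084]
tool_rot: [[-0.049, 0.999, -0.006], [0.999, 0.049, -0.0], [-0.0, -0.006, -1.0]]
force: [-15.5, -1.8, 12.1]
grip_width: 0.0004
```

The lever is at its stop: force rose to 15 N with no further motion. Backing off, rising and moving clear to look.

```bash
python3 -m creep '[{"slide":[0,-10,0],"turn":0,"grip":-1},{"slide":[0,-30,0],"turn":0,"grip":-1},{"slide":[0,-55,-10],"turn":0,"grip":-1},{"slide":[0,-70,-40],"turn":0,"grip":-1},{"slide":[0,-70,-75],"turn":0,"grip":-1},{"slide":[-20,-70,-105],"turn":0,"grip":-1},{"slide":[-50,-70,-120],"turn":0,"grip":-1},{"slide":[-80,-70,-120],"turn":0,"grip":-1}]'
python3 -m creep '[{"slide":[-40,0,0],"turn":0,"grip":-1},{"slide":[-80,0,0],"turn":0,"grip":-1},{"slide":[-120,0,0],"turn":0,"grip":-1},{"slide":[-160,0,0],"turn":0,"grip":-1},{"slide":[-195,0,0],"turn":0,"grip":-1},{"slide":[-220,0,0],"turn":0,"grip":-1},{"slide":[-220,0,0],"turn":0,"grip":-1},{"slide":[-220,0,0],"turn":0,"grip":-1}]'
python3 -c "
from h import *
snap('top','top20');snap('scene','scene20')
a=load('top20')['frame'];b=load('scene20')['frame']
cv2.imwrite('pics/z20.png',cv2.resize(a[115:315,175:475],(780,520),interpolation=cv2.INTER_CUBIC))
cv2.imwrite('pics/z20b.png',cv2.resize(b[185:325,140:480],(782,322),interpolation=cv2.INTER_CUBIC))"
```

```text
time: 30.07
ee_pos: [0.4854, -0.052, 0.2097]
tool_rot: [[-0.051, 0.999, 0.009], [0.999, 0.051, -0.002], [-0.002, 0.009, -1.0]]
force: [-0.2, 0.4, 0.3]
grip_width: 0.0005
time: 30.73
ee_pos: [0.4931, -0.272, 0.2038]
tool_rot: [[-0.047, 0.999, -0.0], [0.999, 0.047, 0.0], [0.0, -0.0, -1.0]]
force: [-0.4, -0.0, 0.7]
grip_width: 0.0005
```

View pics/z20.png

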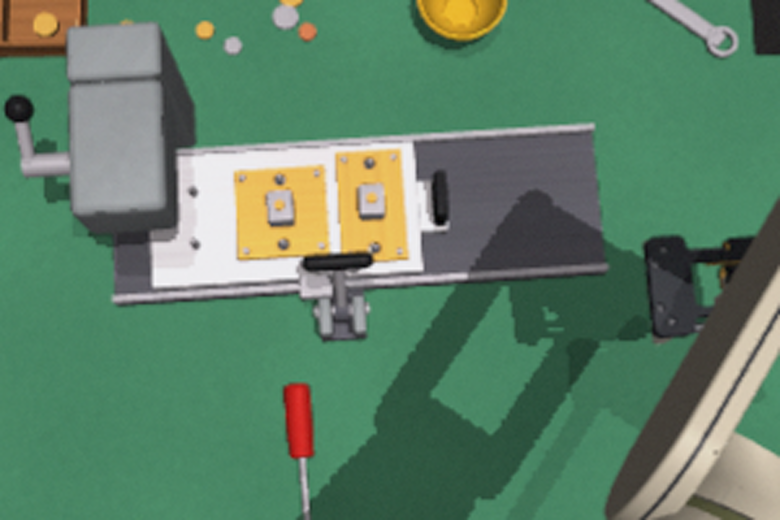

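View pics/z20b.png

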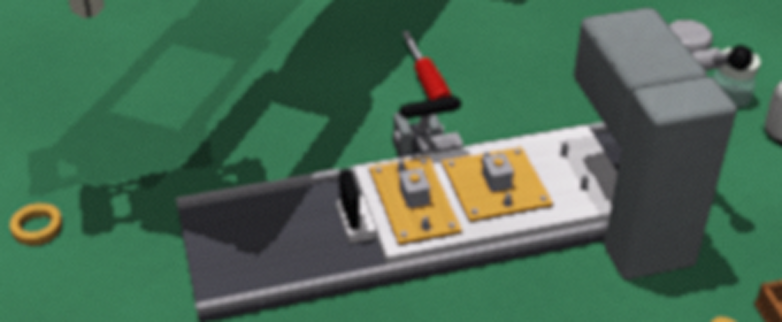

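Lever bar (337,261) and grip (440,197) are within about a pixel of their locked, home starting pixels (337,262) and (440,197). Both plates are on their pins and the bystanders in view have not moved.

```bash
python3 -c "
from h import *
print(r.job_done())"
```

```text
the job is handed in; nothing more can be done
None
```

The job is done and handed in at about 31 s of the 210 s allowed; no verdict was reported.

I flipped the lever free and drew the carriage out to its stop. I seated plate_a and plate_b, the only plates I could find on the bench, each on its own pins. Then I pushed the carriage home and locked the lever again.

**Plates:** After both placings the wrist view showed the pins through all four holes, and the last top and scene pictures show both plates flat. At each seating the tool height matched the deck height to within about 0.5 mm. I did not measure the seated poses again after the carriage went home.

**Carriage and lever:** Both stopped firmly (18 N and 15 N). In the last pictures both are within about a pixel of their starting places.

**Bystanders:** The screwdriver and case ring look unmoved in the last pictures. The watch, jar and clock I last saw clearly in the top view just before pushing the carriage home, and the bangle only partly. I judged these by eye and did not measure any of them.

**Disagreement:** The wrist views differed by 2–3 mm on where seat_b's and seat_c's pins stood. I set the final alignment from the hole and pin in the same picture, which agreed to about 0.6 mm.

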